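# Hold the pot's bayonet lid half-way up its catch

### The arm

A 6-joint arm with a two-finger parallel gripper is mounted at the origin on a cart in front of the work surface, level with it; the furniture and walls round the work are solid. World frame = base frame: x ahead of the robot, y to its left, z up, the work surface at z = 0. Lengths are in m, angles in rad, forces in N, time in s.
With the tool pointing down it reaches from about 0.375 to 0.975 m from the base axis. Payload 3.8 kg.
Tool frame: the origin (TCP) lies at the very end of the fingers, on their centre line; the grasp point (between the pads) lies 19 mm behind it; z points along the fingers, y is the line along which they close (so a half turn about z gives the same grasp; the last joint's range is limited). The gripper opens to 85 mm and grips with 20 to 120 N. Pads are 22 mm wide; open, the fingers measure 114 mm over their backs; the gripper's body (76 mm by 85 mm) begins 54 mm behind the grasp point. The pads swing forward as they close: fully open they stand 13 mm farther back than shut.
Start: joints at [-1.153, 0.264, 1.604, -0, 1.274, -0.037], TCP at [0.297, -0.606, 0.193] pointing down, gripper open.
Joint ranges: [-2.63, 2.63], [-0.94, 2.18], [0.31, 2.57], [-1.31, 4.45], [0, 2.66], [-2.55, 2.55]. Speed limits (rad/s): [2.57, 2.57, 3.14, 3.14, 3.14, 3.14].

### API

Orientations are given as a rotation vector (axis times angle).
In Python, from workcell import read_state, read_camera, calibration, finish_job gives the robot as it stands.
- The arm moves only by the tool step_arm, never from a script. Its argument "commands" is a list of rows, each an object of numbers: "fingers": the gripper's target within -1 to 1 (shut at 1, half-way at 0, fully open at -1); "dx", "dy", "dz": the shift along the tool's x, y, z in m; "roll": the turn about the tool's z in degrees. In form: [{"fingers": .., "dx": .., "dy": .., "dz": .., "roll": ..}, ...]. A call has 1 to 8 rows; each row is the pose to reach, as a shift and turn from the pose commanded when the call began, along the tool's axes at that moment; what a row does not reach only later rows make up. A row lasts 1/8 s, in which the tool goes at most 62.5 mm and 10.7 degrees, less where a joint would pass 70% of its speed; a pose out of reach is approached as far as the arm can. A call with a gripper value outside its range is refused whole. The fingers move at their own pace and stop on an object; "squeeze" is the grip in N (left out, the last holds). Time passes only in rows, so rows that repeat a pose let the fingers close. It gives the time, the measured TCP pose, the force, the opening and the grip force at its end, in the units of the state.
- read_state(): the state, without advancing time (a new reading comes with each control period).
- read_camera(name): name is "scene" or "top"; returns (picture, depth): 384x512x3 uint8, blue, green, red; 384x512 float32, m along the optical axis (not along the pixel's ray), 0 where there is no reading.
- calibration(name): a dict with "intrinsics" (3x3 intrinsics, pixels), "world_to_cam" (4x4, takes a point from world to camera coordinates). Camera axes: x right, y up, looking along -z (the intrinsics and any distortion apply to the point x, -y, -z); pixel columns grow to the right and rows downward; lengths in m; the calibration is good to about 2 mm. A picture is of the moment at which its call begins. calibration takes no time and is no camera call.
- finish_job(): hands the job in; it is judged then, once.
The state is a dict: "time": time; "q": joint angles; "joint_vel": joint speeds; "joint_torque": joint torques, N m; "tool_pos": TCP position; "tcp_rot": TCP orientation; "wrist_force": force on the tool from outside, world axes, zero at the start; "torque": the same for the moment, N m; "width": opening from 0.0 (shut) to 1.0 (fully open); "grip_force": force on a finger pad.
Only numpy, scipy, OpenCV 4.12 (cv2) and the standard library are available. Lean on these libraries where they do the work, as an engineer would, in place of code of your own. Each camera call takes 0.05 s, during which the arm holds its last target. There are 200 camera calls.

### The job

Fit the bayonet lid on the bearing pot: lower it with its two lugs through the two slots in the pot's mouth until it sits down on the rim, then turn it clockwise (seen from above) until its cam has pushed the spring roller plunger back about half-way, short of the crest where the roller would click into the notch; never let it click. The program finishes while still gripping the lid and holding it there, so that I can set the plunger's lock nut. Leave the other things on the bench where they are.

Things in the scene. Friction and masses are not known exactly. Their poses are not given: they have to be found in the camera images.
- lid: (mm) Loose aluminium lid standing on its spigot, 0.3 kg; origin under the spigot's centre, z up. Spigot 58 across, 16 high, two lugs at its foot along +x and -x (out to 37 from the axis, 14 wide, 6 thick); disc 88 across, z 16 to 24; grip bar along x, 64 long, 14 thick, z 24 to 54. Same after half a turn. Two cams on the disc's edge: see crest_a.
- pot: (mm) Fixed dark steel pot, 92 across, 60 high, a bearing inside; origin at its foot's centre. Mouth 64 across, flange 8 thick, slots at its +x and -x, 20 wide, out to 40 from the axis. Bar in line with the slots, the lid sinks till its origin is 44 above the pot's (lugs off the slots: 60). Turned over 0.1 rad, the lugs catch under the flange (2 mm play).
- catch: Fixed clamp band round the pot, carries the spring plunger. Origin and z axis are the pot's; its x axis points from the pot's axis outward through the plunger, -1.4 to -1.0 rad from the pot's x axis, differently each time. Plunger, housing and black pull knob reach 106 mm from the axis (115 pushed out), at most 73 mm above the bench.
- plunger (a joint): Plunger travel outward, m: 0 at rest, grows as a cam pushes the roller, about 0.0075 at the crest, then clicks back to near 0. Spring: 4 N at rest, 1 N more per mm, toward the pot's axis. It starts to move when the lid is turned about 0.3 to 0.8 rad clockwise from the slots, then about 1 mm per 0.06 rad.
- roller_rest (a point): Centre of the roller (11 mm across, upright axle) with the plunger at rest: 51 mm from the pot's axis, 64 mm above the bench, level with the seated lid's disc. Fixed to the catch.
- crest_a (a point): Crest of one cam: 53 mm from the lid's axis, at -0.15 rad from its x axis (counter-clockwise positive), z 20. The edge rises evenly from 44 mm at -0.70 rad to this crest, then drops to a notch of radius 44, 0.26 rad wide, ended by a stop out to 56 mm. Clockwise turning runs the cam under the roller from low end to crest.
- crest_b (a point): Crest of the other cam, half a turn from crest_a.
- loupe: Bystander: black eyeglass loupe, 37 mm in diameter, 28 mm high; origin at its foot.
- chalk: Bystander: stick of chalk, 58 mm long, 11 mm thick; origin under its middle.
- gauge_block: Bystander: steel gauge block standing on edge, 30 x 9 mm, 20 mm high; origin at its foot.
- rubber_stamp: Bystander: rubber stamp with a red knob, 38 x 23 mm, 57 mm high; origin at its foot.
Mind the look-alikes: they are no part of the job. Leave any purple look-alike of the lid alone.

How it is judged:
By the outcome, as a careful person would: the job done as asked, in the order asked, and still so for the second after the job is handed in, while the arm keeps its last pose, push and grip.
It also fails if it takes over 51 s, if anything falls off the work surface, if the arm or the gripper's body presses on something with over 40 N, if the wrist force passes 120 N, or if a joint passes its speed limit or range.

## Working session

There is one attempt and no reset: what is moved stays moved. The work goes in short steps, Python scripts to look and compute and a tool call to move; the robot and the scene stay as the last step left them, time stands still between calls to the robot, and variables do not carry over. Pictures are saved under pics/ and viewed, at most 10 in all, crops included, and the job is handed in when it is done.

Besides the shell and the picture viewer there is one more tool, called after "Request:" as a command line: name --argument value ..., lists and objects as JSON in quotes. step_arm: Moves the arm, as the interface text tells. Its arguments: {"type":"object","properties":{"commands":{"type":"array","items":{"type":"object","properties":{"fingers":{"type":"number"},"dx":{"type":"number"},"dy":{"type":"number"},"dz":{"type":"number"},"roll":{"type":"number"}}}},"squeeze":{"type":"number"}},"required":["commands"]}

```bash
mkdir -p pics; ls; python3 - <<'E'
from workcell import *
import cv2,numpy as np
s=read_state();print(s)
for n in("top","scene"):
    p,d=read_camera(n);cv2.imwrite(f"pics/{n}0.png",p);np.save(f"pics/{n}0.npy",d)
    c=calibration(n);print(n,c)
E
```

```text
pics
{'time': 0.0, 'q': array([-1.15290258e+00,  2.64751854e-01,  1.60540012e+00, -3.09067488e-05,
        1.27369890e+00, -3.68988900e-02]), 'joint_vel': array([ 4.46067319e-05,  3.93417440e-04, -1.43755305e-03, -1.01538785e-03,
        5.79326542e-04, -1.15099313e-04]), 'joint_torque': array([-3.41455074e-03, -5.15123892e+01, -3.67313039e+01,  5.54910741e-05,
        1.31290656e-02,  6.21314967e-06]), 'tool_pos': array([ 0.2961623 , -0.60563253,  0.1912489 ]), 'tcp_rot': array([-3.05855949e+00, -7.07761032e-01,  7.16713622e-04]), 'wrist_force': array([-0.11129576, -0.05365861,  0.19355333]), 'torque': array([-0.02776107, -0.05502944,  0.00965385]), 'grip_force': 0.0, 'width': 0.9990798859758174}
top {'intrinsics': array([[410.47314288,   0.        , 257.89660236],
       [  0.        , 410.47314288, 189.7533513 ],
       [  0.        ,   0.        ,   1.        ]]), 'world_to_cam': array([[ 0.0147722 , -0.99979064,  0.01415857, -0.00589483],
       [ 0.99758989,  0.01569682,  0.06758707, -0.57065268],
       [-0.06779517,  0.01312604,  0.99761291, -1.1567719 ],
       [ 0.        ,  0.        ,  0.        ,  1.        ]])}
scene {'intrinsics': array([[366.24855739,   0.        , 260.87147195],
       [  0.        , 366.24855739, 194.32635614],
       [  0.        ,   0.        ,   1.        ]]), 'world_to_cam': array([[ 0.75927181, -0.65074659, -0.00593212, -0.43518703],
       [ 0.32897095,  0.37593661,  0.86628505, -0.24984675],
       [-0.56150194, -0.65969731,  0.49951479, -0.60884456],
       [ 0.        ,  0.        ,  0.        ,  1.        ]])}
```

View pics/top0.png

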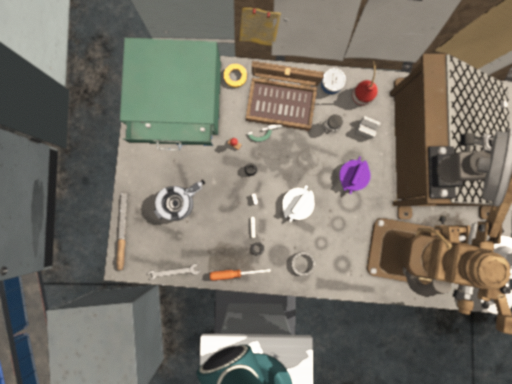

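View pics/scene0.png

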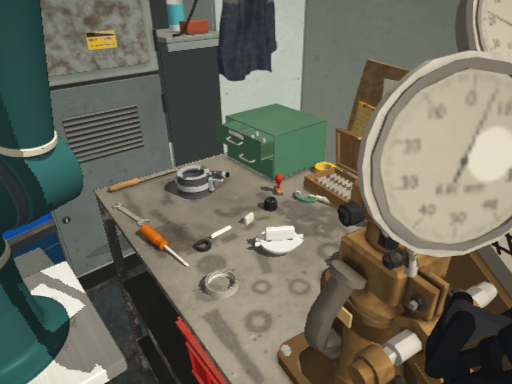

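Top: the white lid is at about (298,204) with its bar running up and to the right. The purple look-alike is at (354,176). The pot is at (173,203), with its plunger toward (200,184). Next I'll zoom in on the pot and lid.

```bash
python3 - <<'E'
import cv2,numpy as np
t=cv2.imread("pics/top0.png");s=cv2.imread("pics/scene0.png")
z=lambda i,x,y,w,h,k:cv2.resize(i[y:y+h,x:x+w],None,fx=k,fy=k,interpolation=cv2.INTER_CUBIC)
a=z(t,145,170,70,60,5.5);b=z(t,270,175,70,60,5.5)
c=z(s,165,155,80,55,4.8);d=z(s,240,215,80,55,4.8)
W=385
f=lambda i:cv2.resize(i,(W,300))
cv2.imwrite("pics/zoom.png",np.vstack([np.hstack([f(a),f(b)]),np.hstack([f(c),f(d)])])[:600])
E
```

```text
(no output)
```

View pics/zoom.png

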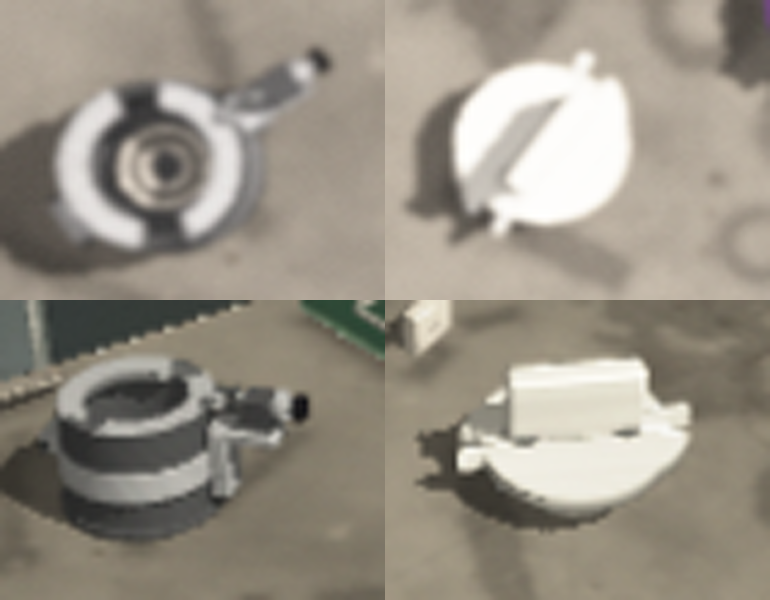

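```bash
cat >h.py <<'E'
from workcell import *
import cv2,numpy as np
from scipy.optimize import least_squares
def ray(n,uv,z):
    c=calibration(n);K=c["intrinsics"];M=c["world_to_cam"];R=M[:3,:3];o=-R.T@M[:3,3]
    uv=np.atleast_2d(uv).astype(float)
    d=np.c_[(uv-K[[0,1],[2,2]])/K[0,0],-np.ones(len(uv))];d[:,1]*=-1
    d=d@R
    return (o+d*((z-o[2])/d[:,2])[:,None])[:,:2]
def cloud(n,dep):
    c=calibration(n);K=c["intrinsics"];M=c["world_to_cam"]
    v,u=np.mgrid[:384,:512];P=np.stack([(u-K[0,2])/K[0,0]*dep,-(v-K[1,2])/K[1,1]*dep,-dep],-1)
    return (P-M[:3,3])@M[:3,:3]
def circ(p):
    f=lambda c:np.hypot(*(p-c[:2]).T)-c[2]
    r=least_squares(f,[*p.mean(0),.04],loss="soft_l1",f_scale=.002);return r.x
def rect(p):
    r=cv2.minAreaRect((p*1000).astype(np.float32));b=cv2.boxPoints(r)
    e=max(b[1]-b[0],b[2]-b[1],key=np.linalg.norm);return np.array(r[0])/1000,r[1],np.arctan2(e[1],e[0])
E
python3 - <<'E'
from h import *
t=cv2.imread("pics/top0.png");dep=np.load("pics/top0.npy");C=cloud("top",dep)
g=cv2.cvtColor(t,cv2.COLOR_BGR2GRAY)
print("bench z",np.median(C[215:250,300:330,2]))
def box(x,y,w,h):m=np.zeros((384,512),bool);m[y:y+h,x:x+w]=1;return m
L=box(270,180,55,50)
bar=L&(C[...,2]>.044);print("bar",bar.sum(),np.median(C[bar][:,2]),rect(C[bar][:,:2]))
bz=C[bar][:,:2];m=bz.mean(0);e=np.linalg.svd(bz-m)[2][0];print("svd",m,np.arctan2(e[1],e[0]))
ls=L&(g>195)
cs=max(cv2.findContours(ls.astype(np.uint8),0,1)[0],key=cv2.contourArea)[:,0]
print("disc z.024",circ(ray("top",cs,.024)))
P=box(145,175,45,50)
fl=P&(g>150)&(C[...,2]>.05)
print("flange",fl.sum(),np.median(C[fl][:,2]))
cc=max(cv2.findContours((fl).astype(np.uint8),0,1)[0],key=cv2.contourArea)
p=ray("top",np.argwhere(fl)[:,::-1],.06)
h=cv2.convexHull((p*1e4).astype(np.float32))[:,0]/1e4
c=circ(h);print("pot circ outer",c)
# slots: angular histogram within 34..39mm
v,u=np.argwhere(P).T;q=ray("top",np.c_[u,v],.06)-c[:2];r=np.hypot(*q.T);a=np.arctan2(q[:,1],q[:,0])
k=(r>.0335)&(r<.0395);gi=g[v,u]
for s in np.argsort(a[k]):print(round(a[k][s],2),gi[k][s],end="; ")
cs=np.argwhere(box(180,170,35,30)&(g<45)&(C[...,2]>.03))
print("\nknob",cs.mean(0),ray("top",cs[:,::-1].mean(0),.066)-c[:2])
E
```

```text
bench z 0.00039034899599346505
bar 129 0.05386994480694576 (array([ 0.51001349, -0.06369963]), (39.14961624145508, 163.65757751464844), np.float32(-1.1073207))
svd [ 0.53039841 -0.10042568] -1.1496934677798127
disc z.024 [ 0.53431233 -0.11614021  0.04468653]
flange 415 0.060216314912878856
pot circ outer [0.54149664 0.24396013 0.05455285]
-3.14 75; -3.07 75; -3.07 122; -3.0 79; -2.99 124; -2.93 79; -2.92 118; -2.9 139; -2.85 115; -2.82 130; -2.78 117; -2.75 132; -2.71 113; -2.68 130; -2.65 114; -2.62 129; -2.58 118; -2.56 125; -2.52 124; -2.47 110; -2.46 129; -2.41 120; -2.36 106; -2.36 136; -2.31 122; -2.26 150; -2.25 104; -2.2 128; -2.16 163; -2.14 116; -2.1 150; -2.07 117; -2.03 150; -2.0 185; -1.97 149; -1.94 180; -1.89 142; -1.87 176; -1.84 208; -1.79 170; -1.78 207; -1.72 170; -1.71 206; -1.64 177; -1.63 211; -1.56 187; -1.56 216; -1.49 223; -1.48 203; -1.41 222; -1.4 214; -1.34 206; -1.32 211; -1.27 177; -1.25 198; -1.22 212; -1.18 191; -1.15 217; -1.11 197; -1.08 218; -1.05 197; -1.01 220; -0.97 226; -0.95 210; -0.9 223; -0.86 225; -0.85 205; -0.8 215; -0.74 183; -0.74 222; -
[... 513 characters left out ...]
86; 1.04 157; 1.08 140; 1.11 174; 1.14 140; 1.18 198; 1.21 160; 1.23 121; 1.28 183; 1.3 135; 1.35 201; 1.37 159; 1.43 212; 1.44 180; 1.51 219; 1.52 199; 1.59 211; 1.59 223; 1.66 218; 1.67 226; 1.74 217; 1.75 224; 1.81 219; 1.83 221; 1.88 218; 1.9 222; 1.95 218; 1.98 222; 2.01 218; 2.04 224; 2.08 221; 2.11 224; 2.15 226; 2.19 212; 2.21 226; 2.25 218; 2.3 183; 2.31 220; 2.36 198; 2.36 225; 2.41 215; 2.42 152; 2.47 181; 2.52 201; 2.53 128; 2.58 161; 2.62 190; 2.64 114; 2.68 149; 2.71 83; 2.75 112; 2.78 153; 2.82 86; 2.85 119; 2.9 74; 2.92 95; 2.97 83; 2.99 83; 3.0 111; 3.06 83; 3.07 87; 3.14 102; 
knob [nan nan] [[nan nan]]<stdin>:24: RuntimeWarning: Mean of empty slice.
  ret = um.true_divide(
```

```bash
cat >>h.py <<'E'
def box(x,y,w,h):m=np.zeros((384,512),bool);m[y:y+h,x:x+w]=1;return m
def big(m,k=1):
    n,l,s,_=cv2.connectedComponentsWithStats(m.astype(np.uint8));o=1+np.argsort(-s[1:,4])[:k];return np.isin(l,o)
E
python3 - <<'E'
from h import *
t=cv2.imread("pics/top0.png");dep=np.load("pics/top0.npy");C=cloud("top",dep)
g=cv2.cvtColor(t,cv2.COLOR_BGR2GRAY)
L=box(270,180,55,50)
bar=big(L&(abs(C[...,2]-.054)<.006));v,u=np.argwhere(bar).T;p=ray("top",np.c_[u,v],.054)
print("bar",bar.sum(),rect(p),p.mean(0));e=np.linalg.svd(p-p.mean(0))[2][0];print(np.arctan2(e[1],e[0]))
w=big(L&(g>190));v,u=np.argwhere(w).T
hh=cv2.convexHull(np.c_[u,v].astype(np.float32))[:,0];print("disc",circ(ray("top",hh,.022)))
P=box(145,175,50,50)
fl=big(P&(g>175)&(abs(C[...,2]-.06)<.006),2);v,u=np.argwhere(fl).T;p=ray("top",np.c_[u,v],.06)
h=cv2.convexHull((p*1e4).astype(np.float32))[:,0]/1e4
c=circ(h);print("flange",fl.sum(),c)
n,l,s,ce=cv2.connectedComponentsWithStats(fl.astype(np.uint8));print(s[1:],[ray("top",x,.06)-c[:2] for x in ce[1:]])
q=p-c[:2];A=np.degrees(np.arctan2(q[:,1],q[:,0]))
print(np.histogram(A,72,(-180,180))[0])
kn=box(188,170,25,25)&(g<60);v,u=np.argwhere(kn).T;print("knob",len(u),u.mean(),v.mean(),ray("top",[[u.mean(),v.mean()]],.064)-c[:2])
E
```

```text
bar 113 (array([ 0.5341499 , -0.11083904]), (14.03461742401123, 62.839874267578125), np.float32(-0.59538287)) [ 0.53437139 -0.1110169 ]
2.551610299284181
disc [ 0.53481931 -0.11473754  0.04815901]
flange 345 [0.52973434 0.23979811 0.04489598]
[[174 187  15  30 166]
 [156 188  15  31 179]] [array([[ 0.00472278, -0.02938846]]), array([[-0.00677756,  0.02876849]])]
[0 0 0 0 0 0 4 7 7 4 7 6 6 7 6 7 8 5 5 8 6 5 8 5 4 3 5 5 5 6 7 5 6 6 3 0 0
 0 0 0 0 1 6 6 6 5 7 5 6 5 6 6 6 9 5 5 6 6 6 7 6 7 7 8 6 6 5 7 6 6 6 0]
knob 1 203.0 182.0 [[ 0.05693177 -0.08487318]]
```

```bash
python3 - <<'E'
from h import *
for n in("top","scene"):
    c=calibration(n);K=c["intrinsics"];M=c["world_to_cam"]
    for P in([.296,-.606,.191],[.296,-.606,.35],[.3,-.3,.2],[.3,-.3,.35],[.6,0,.2],[0,0,.4]):
        x=M[:3,:3]@P+M[:3,3];print(n,P,(K[0]@[x[0],-x[1],-x[2]]/-x[2]).round(),(K[1]@[x[0],-x[1],-x[2]]/-x[2]).round())
C=np.vstack([cloud(n,np.load(f"pics/{n}0.npy"))[np.load(f"pics/{n}0.npy")>0] for n in("top","scene")])
print("max height cm, rows x=.9...0, cols y=.4..-.75 ")
for x in np.arange(.9,-.05,-.05):
    r=[]
    for y in np.arange(.4,-.8,-.05):
        k=(abs(C[:,0]-x)<.025)&(abs(C[:,1]-y)<.025);r.append(int(100*C[k,2].max()) if k.sum() else -99)
    print("%.2f"%x," ".join("%3d"%i for i in r))
E
```

```text
top [0.296, -0.606, 0.191] 509.0 302.0
top [0.296, -0.606, 0.35] 557.0 318.0
top [0.3, -0.3, 0.2] 384.0 300.0
top [0.3, -0.3, 0.35] 408.0 314.0
top [0.6, 0, 0.2] 260.0 173.0
top [0, 0, 0.4] 258.0 484.0
scene [0.296, -0.606, 0.191] 500.0 475.0
scene [0.296, -0.606, 0.35] 593.0 335.0
scene [0.3, -0.3, 0.2] 251.0 264.0
scene [0.3, -0.3, 0.35] 248.0 159.0
scene [0.6, 0, 0.2] 269.0 142.0
scene [0, 0, 0.4] -131.0 108.0
max height cm, rows x=.9...0, cols y=.4..-.75 
0.90 -99  15  15  15  15  15  15  16  16  16  16  10   5   4  17   4   2   0 -99 -99   9 -99   7   1 -99
0.85 -99  15  15  15  15  15  15  15  16  16  16  16   4   5  15  28  28  28  24  20  16  12   8   0 -99
0.80 -99  15  15  15  15  15  15   4   4   4   4   4   6   0   3  28  28  28  24  20  16  12   8   0 -99
0.75   0  15  15  15  15  15  15   4   4   4   4   4   6   6   4  28  28  28  24  20  16  12   8   0 -99
0.70   0  14  14  14  14  14  14   6   1   0   0   0   0   0   0  28  28  28  26  24  19 -99 -99 -99 -99
0.65   0   0   0  12  11   0   0   3   2   0   0   0   0   6   5  32  52  49  24  20  17 -99 -99 -99 -99
0.60  
[... 659 characters left out ...]
2   0   0   0   0   0   0   0   1  33  40  48  48  32   8   7   0 -99
0.25 -75 -75 -75 -99 -99 -99 -99   0   0   0   0   0   0   0   0   0   0  37  48  44  34   6   5 -99 -99
0.20 -75 -75 -99 -99 -99 -99  31  42  50  50 -99 -99 -99 -99 -99 -99 -99 -99  43 -99 -99 -99 -99 -99 -99
0.15 -74 -74 -74 -74 -65  29  34  38  44  50   0   0 -75 -99 -99 -99 -99 -99 -99 -99 -99 -99 -99 -99 -99
0.10 -74 -74 -74 -74 -65   0   0   1  40  26   0   0 -67 -74 -74 -74 -74 -74 -75 -74 -74 -74 -75 -74 -74
0.05 -74 -74 -74 -74 -65   0   0   1  22  25   1   0 -66 -74 -74 -74 -74 -74 -74 -74 -74 -74 -74 -74 -74
-0.00 -75 -74 -74 -74 -65   0 -99 -99 -99  10   2 -64 -66 -74 -74 -74 -74 -74 -75 -74 -74 -74 -74 -74 -74
```

```bash
python3 - <<'E'
import cv2
t=cv2.imread("pics/top0.png")[130:384,340:512];s=cv2.imread("pics/scene0.png")[130:384,300:512]
import numpy as np
cv2.imwrite("pics/zz.png",np.hstack([cv2.resize(t,(400,590),interpolation=2),cv2.resize(s,(400,480),interpolation=2)[:590] if 0 else cv2.copyMakeBorder(cv2.resize(s,(400,480)),0,110,0,0,0)]))
E
```

```text
(no output)
```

View pics/zz.png

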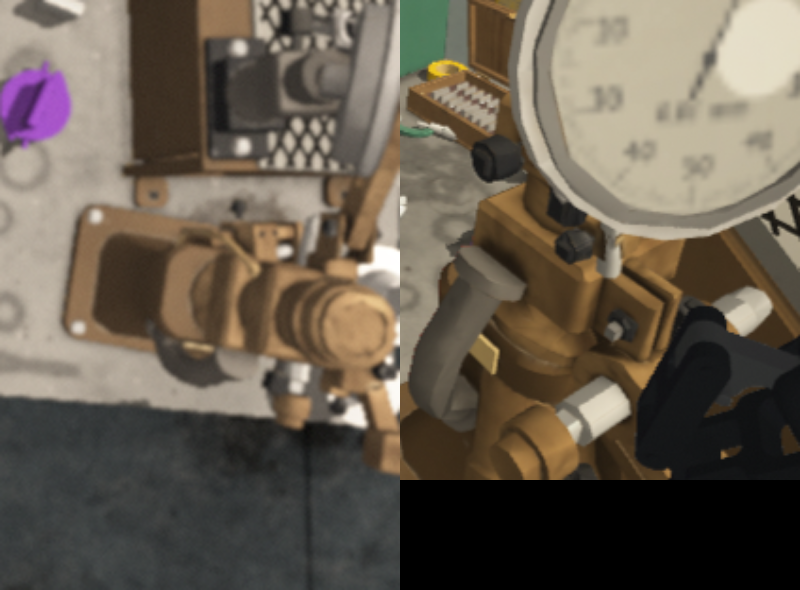

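```bash
python3 - <<'E'
from h import *
for n in("top","scene"):
    d=np.load(f"pics/{n}0.npy");I=cv2.imread(f"pics/{n}0.png");C=cloud(n,d)
    az=np.arctan2(C[...,1],C[...,0]);r=np.hypot(C[...,0],C[...,1])
    for a in np.arange(-1.4,-.3,.1):
        k=(d>0)&(abs(az-a)<.05)&(C[...,2]>.03)&(r>.2)&(r<.9)
        if k.sum()<3: continue
        vv,uu=np.nonzero(k);o=np.argsort(r[k])
        print(n,round(a,1),k.sum(),[(round(r[k][i],3),round(C[k][i,2],2),I[k][i].tolist(),(int(uu[i]),int(vv[i]))) for i in o[[1,len(o)//8,len(o)//4,len(o)//2]]])
E
```

```text
top -1.2 154 [(np.float64(0.673), np.float64(0.05), [175, 187, 197], (481, 301)), (np.float64(0.687), np.float64(0.05), [233, 240, 245], (490, 310)), (np.float64(0.691), np.float64(0.05), [232, 239, 244], (492, 311)), (np.float64(0.699), np.float64(0.05), [234, 241, 246], (494, 307))]
top -1.1 55 [(np.float64(0.558), np.float64(0.22), [70, 99, 128], (464, 312)), (np.float64(0.561), np.float64(0.22), [80, 114, 147], (465, 311)), (np.float64(0.567), np.float64(0.22), [90, 128, 163], (468, 311)), (np.float64(0.758), np.float64(0.05), [209, 228, 239], (506, 284))]
top -1.0 1231 [(np.float64(0.542), np.float64(0.39), [45, 55, 67], (499, 330)), (np.float64(0.555), np.float64(0.21), [59, 83, 108], (462, 311)), (np.float64(0.562), np.float64(0.4), [77, 111, 146], (509, 323)), (np.float64(0.575), np.float64(0.38), [44, 62, 81], (497, 301))]
top -0.9 1694 [(np.float64(0.5), np.float64(0.15), [106, 118, 126], (413, 291)), (np.float64(0.517), np.float64(0.21), [62, 68, 73], (431, 294)), (np.float64(0.529), np.float64(0.14), [66, 76, 86], (415, 277)), (np.float64(0.562), np.float64(0.34), [82, 10
[... 2382 characters left out ...]
 61], (319, 362)), (np.float64(0.539), np.float64(0.33), [39, 67, 90], (354, 195)), (np.float64(0.729), np.float64(0.22), [66, 78, 82], (490, 254))]
scene -0.7 3269 [(np.float64(0.657), np.float64(0.48), [66, 75, 79], (465, 22)), (np.float64(0.663), np.float64(0.46), [62, 69, 75], (462, 40)), (np.float64(0.67), np.float64(0.49), [131, 148, 156], (480, 17)), (np.float64(0.699), np.float64(0.47), [167, 192, 201], (498, 35))]
scene -0.6 922 [(np.float64(0.658), np.float64(0.47), [85, 94, 91], (454, 26)), (np.float64(0.661), np.float64(0.48), [68, 76, 79], (456, 18)), (np.float64(0.662), np.float64(0.48), [62, 70, 76], (462, 20)), (np.float64(0.694), np.float64(0.49), [162, 188, 196], (495, 7))]
```

```bash
python3 - <<'E'
from h import *
P=[]
for n in("top","scene"):
    d=np.load(f"pics/{n}0.npy");C=cloud(n,d);P.append(C[d>0])
C=np.vstack(P);C=C[(C[:,2]>.1)&(C[:,0]>.1)&(C[:,1]<-.3)]
p=C[:,:2]-[.296,-.606];a=-1.115
u=p@[np.cos(a),np.sin(a)];w=p@[-np.sin(a),np.cos(a)]
# local frame: u radial outward, w tangential(ccw, towards lid)
for z in np.arange(.1,.6,.05):
    k=(C[:,2]>=z)&(C[:,2]<z+.05)
    print("z%.2f"%z,k.sum(),[( "w%.2f"%b,round(u[j].min(),3),round(u[j].max(),3),round(C[j,2].max(),3)) for b in np.arange(-.2,.15,.05) for j in [k&(w>=b)&(w<b+.05)&(abs(u)<.25)] if j.sum()>2])
E
```

```text
z0.10 5700 [('w-0.00', np.float64(0.085), np.float64(0.089), np.float64(0.11)), ('w0.05', np.float64(-0.183), np.float64(0.112), np.float64(0.15)), ('w0.10', np.float64(-0.188), np.float64(-0.022), np.float64(0.15))]
z0.15 9718 [('w-0.00', np.float64(-0.125), np.float64(-0.091), np.float64(0.2)), ('w0.05', np.float64(-0.185), np.float64(-0.058), np.float64(0.2)), ('w0.10', np.float64(-0.188), np.float64(-0.086), np.float64(0.2))]
z0.20 12929 [('w-0.00', np.float64(-0.126), np.float64(-0.085), np.float64(0.225)), ('w0.05', np.float64(-0.174), np.float64(-0.056), np.float64(0.25)), ('w0.10', np.float64(-0.18), np.float64(-0.013), np.float64(0.25))]
z0.25 12044 [('w-0.05', np.float64(-0.075), np.float64(-0.042), np.float64(0.3)), ('w-0.00', np.float64(-0.075), np.float64(-0.04), np.float64(0.3)), ('w0.05', np.float64(-0.096), np.float64(-0.062), np.float64(0.3)), ('w0.10', np.float64(-0.168), np.float64(-0.038), np.float64(0.3))]
z0.30 8830 [('w-0.05', np.float64(-0.074), np.float64(-0.03), np.float64(0.349)), ('w-0.00', np.float64(-0.121), np.float64(-0.028), np.float64(0.35)), ('w0.05', np.float64(-0.119), np.float64(-0.08), np.float64(0.347)), ('w0.10', np.float64(-0.166), np.float64(-0.103), np.float64(0.35))]
z0.35 5889 [('w-0.05', np.float64(-0.123), np.float64(-0.081), np.float64(0.4)), ('w-0.00', np.float64(-0.135), np.float64(-0.048), np.float64(0.4)), ('w0.05', np.float64(-0.133), np.float64(-0.088), np.float64(0.399)), ('w0.10', np.float64(-0.139), np.float64(-0.079), np.float64(0.4))]
z0.40 15624 [('w-0.05', np.float64(-0.137), np.float64(-0.09), np.float64(0.45)), ('w-0.00', np.float64(-0.116), np.float64(-0.05), np.float64(0.45)), ('w0.10', np.float64(-0.137), np.float64(-0.079), np.float64(0.422))]
z0.45 12906 [('w-0.05', np.float64(-0.136), np.float64(-0.114), np.float64(0.468)), ('w-0.00', np.float64(-0.135), np.float64(-0.064), np.float64(0.488))]
z0.50 1271 []
z0.55 0 []
```

Request:
step_arm --commands '[{"fingers":1},{"fingers":1},{"fingers":1},{"fingers":1,"dz":-0.04},{"fingers":1,"dz":-0.09},{"fingers":1,"dz":-0.14},{"fingers":1,"dz":-0.19},{"fingers":1,"dz":-0.2}]'

```text
invalid input
```

Request:
step_arm --commands '[{"fingers":1.0,"dx":0.0,"dy":0.0,"dz":0.0,"roll":0.0},{"fingers":1.0,"dx":0.0,"dy":0.0,"dz":0.0,"roll":0.0},{"fingers":1.0,"dx":0.0,"dy":0.0,"dz":-0.04,"roll":0.0},{"fingers":1.0,"dx":0.0,"dy":0.0,"dz":-0.09,"roll":0.0},{"fingers":1.0,"dx":0.0,"dy":0.0,"dz":-0.14,"roll":0.0},{"fingers":1.0,"dx":0.0,"dy":0.0,"dz":-0.19,"roll":0.0}]' --squeeze 20

```text
time: 0.85
tool_pos: [0.2964, -0.6063, 0.384]
tcp_rot: [-3.061, -0.708, 0.0]
wrist_force: [0.6, 0.1, -0.7]
width: 0.002
grip_force: 0.0
```

Request:
step_arm --commands '[{"fingers":1.0,"dx":0.0,"dy":0.0,"dz":-0.05,"roll":0.0},{"fingers":1.0,"dx":0.0,"dy":0.0,"dz":-0.1,"roll":0.0},{"fingers":1.0,"dx":0.0,"dy":0.0,"dz":-0.15,"roll":0.0},{"fingers":1.0,"dx":0.0,"dy":0.0,"dz":-0.2,"roll":0.0},{"fingers":1.0,"dx":0.0,"dy":0.0,"dz":-0.2,"roll":0.0}]' --squeeze 20

```text
time: 1.48
tool_pos: [0.2966, -0.6067, 0.589]
tcp_rot: [3.051, 0.706, 0.003]
wrist_force: [0.7, 0.3, -1.2]
width: -0.003
grip_force: 0.0
```

```bash
python3 -c "
from h import *
s=read_state();print(s['q'],s['tool_pos'],s['wrist_force'])"
```

```text
[-1.15293819e+00  3.09874787e-01  8.28668567e-01 -1.72181171e-05
  1.99274554e+00 -3.68976815e-02] [ 0.29659662 -0.60665665  0.58895477] [ 0.74228425  0.33652578 -1.17416806]
```

Request:
step_arm --commands '[{"fingers":1.0,"dx":0.043,"dy":-0.034,"dz":0.0,"roll":-10.0},{"fingers":1.0,"dx":0.086,"dy":-0.068,"dz":0.0,"roll":-20.0},{"fingers":1.0,"dx":0.129,"dy":-0.102,"dz":0.0,"roll":-30.0},{"fingers":1.0,"dx":0.172,"dy":-0.136,"dz":0.0,"roll":-40.0},{"fingers":1.0,"dx":0.215,"dy":-0.17,"dz":0.0,"roll":-50.0},{"fingers":1.0,"dx":0.26,"dy":-0.205,"dz":0.0,"roll":-60.0},{"fingers":1.0,"dx":0.345,"dy":-0.272,"dz":0.0,"roll":-70.0},{"fingers":1.0,"dx":0.3877,"dy":-0.3055,"dz":0.0,"roll":-80.0}]'

```text
time: 2.48
tool_pos: [0.4946, -0.1935, 0.5811]
tcp_rot: [-1.882, -2.514, 0.001]
wrist_force: [1.6, 0.1, 0.4]
width: -0.002
grip_force: 0.0
```

```bash
cat >>h.py <<'E'
def yaw(s):
    R=cv2.Rodrigues(np.array(s['tcp_rot']))[0];return np.arctan2(R[1,0],R[0,0])
def plan(x,y,psi):
    s=read_state();R=cv2.Rodrigues(np.array(s['tcp_rot']))[0];d=R.T@(np.array([x,y,s['tool_pos'][2]])-s['tool_pos'])
    w=yaw(s);e=(psi-w+np.pi)%(2*np.pi)-np.pi
    print("pos",s['tool_pos'].round(4),"yaw",round(w,3),"q",s['q'].round(3),"F",s['wrist_force'].round(1),"T",s['torque'].round(2),"t",s['time'],"w",s['width'],"-> dx,dy",d[:2].round(4),"roll",-np.degrees(e).round(2),"tilt",R[2,2])
E
python3 -c "
from h import *
plan(.5343,-.1109,-.593+np.pi)"
```

```text
pos [ 0.4946 -0.1935  0.5811] yaw 1.856 q [-0.42   0.006  1.194  0.     1.943 -0.705] F [1.6 0.1 0.4] T [0.03 0.   0.  ] t 2.475 w -0.0015998422388470628 -> dx,dy [0.0681 0.0613] roll -39.66 tilt -0.9999986052181995
```

Request:
step_arm --commands '[{"fingers":0.0,"dx":0.025,"dy":0.02,"dz":0.0,"roll":-10.0},{"fingers":-0.5,"dx":0.05,"dy":0.04,"dz":0.0,"roll":-20.0},{"fingers":-0.5,"dx":0.068,"dy":0.061,"dz":0.03,"roll":-30.0},{"fingers":-0.5,"dx":0.068,"dy":0.061,"dz":0.09,"roll":-39.7},{"fingers":-0.5,"dx":0.068,"dy":0.061,"dz":0.15,"roll":-39.7},{"fingers":-0.5,"dx":0.068,"dy":0.061,"dz":0.21,"roll":-39.7},{"fingers":-0.5,"dx":0.068,"dy":0.061,"dz":0.27,"roll":-39.7},{"fingers":-0.5,"dx":0.068,"dy":0.061,"dz":0.33,"roll":-39.7}]'

```text
time: 3.48
tool_pos: [0.5328, -0.1128, 0.2492]
tcp_rot: [-0.924, -3.001, 0.0]
wrist_force: [0.6, 0.3, 0.0]
width: 0.751
grip_force: 0.0
```

Request:
step_arm --commands '[{"fingers":-0.5,"dx":0.0,"dy":0.0,"dz":0.06,"roll":0.0},{"fingers":-0.5,"dx":0.0,"dy":0.0,"dz":0.11,"roll":0.0},{"fingers":-0.5,"dx":0.0,"dy":0.0,"dz":0.11,"roll":0.0}]'

```text
time: 3.85
tool_pos: [0.5285, -0.1117, 0.1364]
tcp_rot: [-0.921, -2.99, 0.001]
wrist_force: [-0.1, -0.3, -0.0]
width: 0.751
grip_force: 0.0
```

```bash
python3 -c "
from h import *
plan(.5343,-.1109,-.593+np.pi)
p,d=read_camera('scene');cv2.imwrite('pics/s1.png',cv2.resize(p[130:290,190:350],None,fx=3.7,fy=3.7,interpolation=2))"
```

```text
pos [ 0.5285 -0.1117  0.1364] yaw 2.544 q [-0.254  0.062  1.944 -0.     1.148 -1.228] F [-0.1 -0.3 -0. ] T [ 0.03 -0.02 -0.02] t 3.85 w 0.7510742519824823 -> dx,dy [-0.0043  0.004 ] roll -0.27 tilt -0.9999213393934607
```

View pics/s1.png

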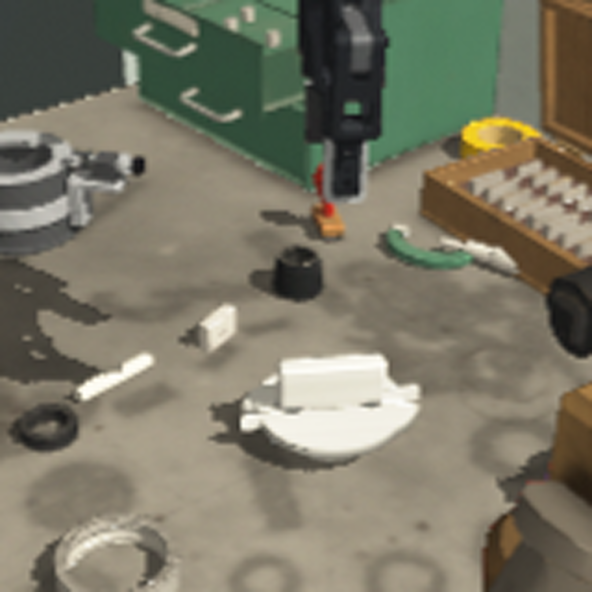

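```bash
cat >>h.py <<'E'
def proj(n,P):
    c=calibration(n);M=c["world_to_cam"];x=M[:3,:3]@P+M[:3,3];return c["intrinsics"][:2]@[x[0],-x[1],-x[2]]/-x[2]
E
python3 -c "
from h import *
f=lambda P:((proj('scene',P)-[190,130])*3.7).round()
print(f([.5285,-.1117,.136]),f([.5285-.56*.032,-.1117-.83*.032,.145]),f([.5343,-.1109,.054]))
plan(.5343,-.1109,-.593+np.pi)
p,d=read_camera('scene');C=cloud('scene',d);v,u=190//3.7,340//3.7
for cy in(150,170,185,192): 
  for cx in (335,350): print(cx,cy,C[int(130+cy/3.7),int(190+cx/3.7)].round(3))
"
```

```text
[330. 238.] [339. 253.] [333. 354.]
pos [ 0.5316 -0.1125  0.1402] yaw 2.544 q [-0.254  0.06   1.939 -0.     1.149 -1.228] F [ 0.3 -0.1  0.9] T [0.01 0.   0.02] t 3.9 w 0.7477195472711611 -> dx,dy [-0.0013  0.0028] roll -0.27 tilt -0.9999832586122949
335 150 [ 0.503 -0.14   0.211]
350 150 [ 0.505 -0.148  0.214]
335 170 [ 0.503 -0.139  0.2  ]
350 170 [ 0.503 -0.15   0.205]
335 185 [ 0.503 -0.14   0.19 ]
350 185 [ 0.504 -0.15   0.193]
335 192 [ 0.502 -0.141  0.189]
350 192 [ 0.51  -0.144  0.187]
```

Request:
step_arm --commands '[{"fingers":-0.5,"dx":-0.001,"dy":0.003,"dz":0.04,"roll":-0.3},{"fingers":-0.5,"dx":-0.001,"dy":0.003,"dz":0.08,"roll":-0.3},{"fingers":-0.5,"dx":-0.001,"dy":0.003,"dz":0.08,"roll":-0.3},{"fingers":-0.5,"dx":-0.001,"dy":0.003,"dz":0.08,"roll":-0.3}]'

```text
time: 4.45
tool_pos: [0.5392, -0.1119, 0.0658]
tcp_rot: [0.916, 3.0, 0.0]
wrist_force: [0.1, -0.9, 0.3]
width: 0.749
grip_force: 0.0
```

```bash
python3 -c "
from h import *
plan(.5343,-.1109,-.593+np.pi)
p,d=read_camera('scene');a=cv2.resize(p[170:250,230:310],None,fx=4.9,fy=4.9,interpolation=2)
q,e=read_camera('top');b=cv2.resize(q[165:245,260:340],None,fx=4.9,fy=4.9,interpolation=2)
cv2.imwrite('pics/s2.png',np.hstack([a,b]))
C=cloud('scene',d);
for y in range(175,232,4): print(y,C[y,282].round(3),p[y,282])"
```

```text
pos [ 0.5392 -0.1119  0.0658] yaw 2.549 q [-0.25   0.141  1.999  0.     0.996 -1.228] F [ 0.1 -0.9  0.3] T [ 0.02 -0.01  0.01] t 4.45 w 0.74872601901282 -> dx,dy [ 0.0047 -0.0019] roll 0.03 tilt -0.9999877977160642
175 [ 0.493 -0.156  0.21 ] [26 25 23]
179 [ 0.493 -0.156  0.202] [27 26 25]
183 [ 0.492 -0.157  0.194] [35 33 32]
187 [ 0.492 -0.158  0.186] [27 26 25]
191 [ 0.492 -0.158  0.177] [29 27 26]
195 [ 0.492 -0.158  0.169] [30 29 27]
199 [ 0.493 -0.158  0.159] [54 55 53]
203 [ 0.51  -0.14   0.135] [90 93 92]
207 [ 0.51  -0.141  0.126] [80 81 81]
211 [ 0.509 -0.142  0.118] [82 85 83]
215 [ 0.626 -0.022 -0.002] [114 131 139]
219 [ 0.612 -0.037 -0.   ] [124 143 153]
223 [ 0.6   -0.049 -0.001] [127 146 154]
227 [ 0.535 -0.116  0.052] [232 242 245]
231 [ 0.529 -0.123  0.048] [220 233 236]
```

View pics/s2.png

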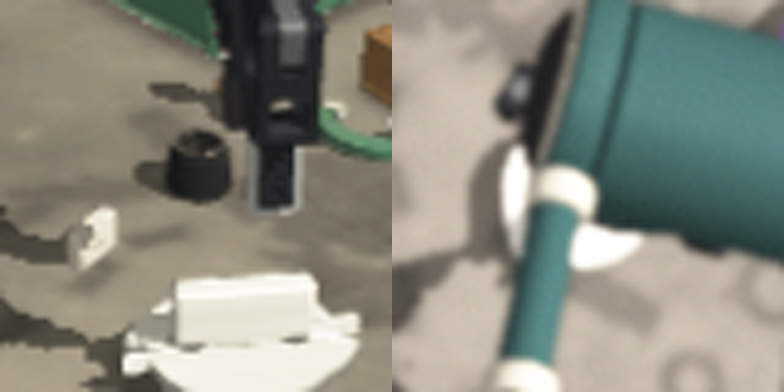

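Request:
step_arm --commands '[{"fingers":0.3,"dx":0.005,"dy":-0.002,"dz":0.01,"roll":0.0},{"fingers":0.3,"dx":0.005,"dy":-0.002,"dz":0.02,"roll":0.0},{"fingers":0.3,"dx":0.005,"dy":-0.002,"dz":0.02,"roll":0.0},{"fingers":0.3,"dx":0.005,"dy":-0.002,"dz":0.02,"roll":0.0}]'

```text
time: 5.05
tool_pos: [0.5312, -0.1101, 0.0423]
tcp_rot: [-0.917, -3.004, -0.0]
wrist_force: [0.5, -0.3, -0.0]
width: 0.351
grip_force: 0.0
```

```bash
python3 -c "
from h import *
plan(.5343,-.1109,-.593+np.pi)
p,d=read_camera('scene')
C=cloud('scene',d);k=box(230,170,80,80)&(C[...,2]>.062)&(C[...,2]<.135)
v,u=np.nonzero(k)
for y in range(v.min(),v.max()+1,2):
  j=v==y
  if j.any(): print(y,u[j].min(),u[j].max(),C[y,u[j]].mean(0).round(3))
print(proj('scene',[.5343,-.1109,.054]))
"
```

```text
pos [ 0.5312 -0.1101  0.0423] yaw 2.549 q [-0.25   0.159  2.029  0.     0.955 -1.229] F [ 0.5 -0.3 -0. ] T [ 0.04  0.01 -0.06] t 5.05 w 0.3506007495485803 -> dx,dy [-0.003   0.0011] roll 0.03 tilt -0.9999998517781999
187 270 270 [ 0.541 -0.069  0.132]
189 271 271 [ 0.539 -0.075  0.13 ]
191 276 276 [ 0.541 -0.089  0.13 ]
193 271 271 [ 0.532 -0.083  0.126]
195 272 272 [ 0.529 -0.089  0.125]
197 273 273 [ 0.532 -0.089  0.119]
199 273 274 [ 0.531 -0.092  0.115]
201 273 275 [ 0.523 -0.102  0.118]
203 273 275 [ 0.523 -0.102  0.113]
205 273 286 [ 0.516 -0.119  0.118]
207 273 288 [ 0.506 -0.14   0.127]
209 273 285 [ 0.514 -0.127  0.114]
211 273 285 [ 0.517 -0.124  0.106]
213 275 285 [ 0.514 -0.131  0.106]
215 275 285 [ 0.515 -0.13   0.1  ]
217 275 285 [ 0.516 -0.13   0.094]
219 275 285 [ 0.514 -0.13   0.09 ]
221 276 284 [ 0.518 -0.127  0.082]
[280.04586217 225.56992295]
```

Request:
step_arm --commands '[{"fingers":0.3,"dx":-0.001,"dy":0.0,"dz":0.008,"roll":0.0},{"fingers":0.3,"dx":-0.001,"dy":0.0,"dz":0.015,"roll":0.0},{"fingers":0.3,"dx":-0.001,"dy":0.0,"dz":0.015,"roll":0.0}]'

```text
time: 5.48
tool_pos: [0.5312, -0.1104, 0.0264]
tcp_rot: [-0.916, -3.003, 0.0]
wrist_force: [-0.3, 0.0, -0.1]
width: 0.348
grip_force: 0.0
```

```bash
python3 -c "
from h import *
plan(.5343,-.1109,-.593+np.pi)
p,d=read_camera('scene')
cv2.imwrite('pics/s3.png',cv2.resize(p[180:260,230:320],None,fx=6,fy=6,interpolation=2))
C=cloud('scene',d);
for y in range(213,236,2): print(y,C[y,280].round(3),p[y,280])
"
```

```text
pos [ 0.5312 -0.1104  0.0264] yaw 2.549 q [-0.251  0.181  2.037  0.     0.926 -1.229] F [-0.3  0.  -0.1] T [ 0.03 -0.01 -0.  ] t 5.475 w 0.3479219445138537 -> dx,dy [-0.0028  0.0013] roll 0.04 tilt -0.9999977097026537
213 [ 0.501 -0.145  0.118] [35 33 31]
215 [ 0.501 -0.145  0.113] [32 31 29]
217 [ 0.515 -0.131  0.095] [31 30 29]
219 [ 0.513 -0.132  0.092] [30 29 28]
221 [ 0.513 -0.133  0.087] [45 43 40]
223 [ 0.514 -0.132  0.081] [39 37 35]
225 [ 0.514 -0.132  0.076] [40 39 36]
227 [ 0.517 -0.129  0.067] [115 122 122]
229 [ 0.528 -0.117  0.051] [249 253 253]
231 [ 0.526 -0.12   0.048] [221 234 237]
233 [ 0.526 -0.12   0.043] [213 228 232]
235 [ 0.527 -0.119  0.036] [212 228 231]
```

View pics/s3.png

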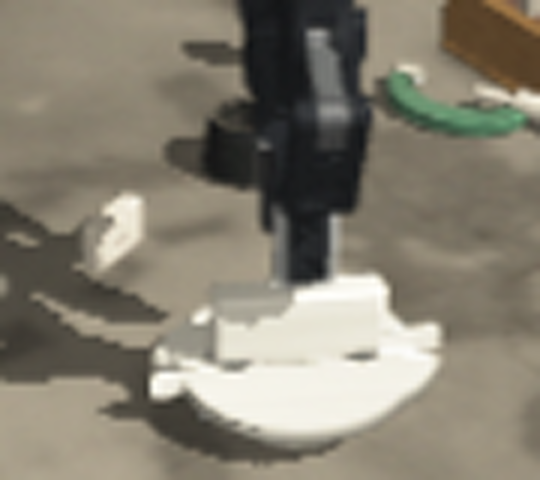

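Request:
step_arm --commands '[{"fingers":0.3,"dx":-0.002,"dy":0.001,"dz":0.004,"roll":0.0},{"fingers":0.3,"dx":-0.002,"dy":0.001,"dz":0.008,"roll":0.0},{"fingers":0.3,"dx":-0.002,"dy":0.001,"dz":0.008,"roll":0.0}]'

```text
time: 5.9
tool_pos: [0.534, -0.1109, 0.0191]
tcp_rot: [-0.917, -3.004, 0.0]
wrist_force: [1.2, 0.2, -0.6]
width: 0.351
grip_force: 0.0
```

```bash
python3 -c "
from h import *
plan(.5343,-.1109,-.593+np.pi)
p,d=read_camera('scene')
C=cloud('scene',d);
for y in range(217,240,2): print(y,C[y,280].round(3),p[y,280])
"
```

```text
pos [ 0.534  -0.1109  0.0191] yaw 2.549 q [-0.25   0.195  2.037  0.     0.911 -1.229] F [ 1.2  0.2 -0.6] T [0.02 0.02 0.02] t 5.9 w 0.35080789579818233 -> dx,dy [-0.0002  0.0001] roll 0.04 tilt -0.9999995859549324
217 [ 0.499 -0.147  0.11 ] [32 31 30]
219 [ 0.514 -0.132  0.091] [30 28 26]
221 [ 0.513 -0.133  0.087] [30 29 27]
223 [ 0.513 -0.133  0.082] [32 31 29]
225 [ 0.514 -0.132  0.076] [44 41 39]
227 [ 0.513 -0.133  0.071] [41 40 38]
229 [ 0.515 -0.131  0.065] [68 71 70]
231 [ 0.526 -0.12   0.048] [162 178 182]
233 [ 0.071 -0.591  0.518] [213 229 232]
235 [ 0.528 -0.118  0.035] [212 228 231]
237 [ 0.527 -0.119  0.031] [217 231 234]
239 [ 0.527 -0.119  0.025] [206 223 227]
```

Request:
step_arm --commands '[{"fingers":0.3,"dx":0.0,"dy":0.0,"dz":0.007,"roll":0.0},{"fingers":0.3,"dx":0.0,"dy":0.0,"dz":0.014,"roll":0.0},{"fingers":0.3,"dx":0.0,"dy":0.0,"dz":0.02,"roll":0.0},{"fingers":0.3,"dx":0.0,"dy":0.0,"dz":0.02,"roll":0.0}]'

```text
time: 6.45
tool_pos: [0.5335, -0.1108, -0.0014]
tcp_rot: [-0.916, -3.003, 0.0]
wrist_force: [0.5, 0.5, -0.2]
width: 0.348
grip_force: 0.0
```

```bash
python3 -c "
from h import *
plan(.5343,-.1109,-.593+np.pi)
p,d=read_camera('scene')
cv2.imwrite('pics/s4.png',cv2.resize(p[180:260,230:320],None,fx=6,fy=6,interpolation=2))
C=cloud('scene',d);
for y in range(221,248,2): print(y,C[y,280].round(3),p[y,280])
"
```

```text
pos [ 0.5335 -0.1108 -0.0014] yaw 2.549 q [-0.25   0.223  2.049  0.     0.872 -1.229] F [ 0.5  0.5 -0.2] T [-0.05  0.   -0.07] t 6.45 w 0.3476303167656695 -> dx,dy [-0.0007  0.0003] roll 0.03 tilt -0.9999983344745494
221 [ 0.495 -0.151  0.104] [30 28 27]
223 [ 0.498 -0.149  0.097] [32 30 29]
225 [ 0.5   -0.146  0.089] [38 36 34]
227 [ 0.513 -0.133  0.072] [28 27 26]
229 [ 0.513 -0.133  0.067] [30 28 27]
231 [ 0.514 -0.132  0.06 ] [39 37 35]
233 [ 0.514 -0.132  0.055] [43 41 39]
235 [ 0.513 -0.133  0.051] [44 42 40]
237 [ 0.517 -0.13   0.042] [88 91 92]
239 [ 0.527 -0.119  0.025] [187 204 209]
241 [ 0.526 -0.121  0.022] [212 228 231]
243 [ 0.521 -0.126  0.021] [233 243 245]
245 [ 0.515 -0.132  0.022] [234 243 245]
247 [ 0.51  -0.138  0.023] [232 241 244]
```

Request:
step_arm --commands '[{"fingers":0.3,"dx":-0.001,"dy":0.0,"dz":0.006,"roll":0.0},{"fingers":0.3,"dx":-0.001,"dy":0.0,"dz":0.006,"roll":0.0},{"fingers":1.0,"dx":-0.001,"dy":0.0,"dz":0.006,"roll":0.0},{"fingers":1.0,"dx":-0.001,"dy":0.0,"dz":0.006,"roll":0.0},{"fingers":1.0,"dx":-0.001,"dy":0.0,"dz":0.006,"roll":0.0},{"fingers":1.0,"dx":-0.001,"dy":0.0,"dz":0.006,"roll":0.0}]' --squeeze 80

```text
time: 7.25
tool_pos: [0.5353, -0.1117, -0.0063]
tcp_rot: [0.917, 3.005, -0.0]
wrist_force: [-0.8, -1.5, 0.4]
width: 0.144
grip_force: 78.4
```

```bash
python3 -c "
from h import *
plan(.5343,-.1109,-.593+np.pi)
p,d=read_camera('scene')
cv2.imwrite('pics/s4.png',cv2.resize(p[180:260,230:320],None,fx=6,fy=6,interpolation=2))
C=cloud('scene',d);
for y in range(227,248,2): print(y,C[y,280].round(3),p[y,280])
"
```

```text
pos [ 0.5353 -0.1117 -0.0063] yaw 2.549 q [-0.251  0.232  2.049 -0.     0.861 -1.229] F [-0.8 -1.5  0.4] T [-0.31  0.21  0.01] t 7.25 w 0.14416322151853392 -> dx,dy [0.0013 0.0002] roll 0.04 tilt -0.9999999512663579
227 [ 0.522 -0.124  0.063] [31 29 26]
229 [ 0.521 -0.125  0.059] [31 29 28]
231 [ 0.52  -0.126  0.054] [40 38 36]
233 [ 0.521 -0.126  0.048] [44 42 40]
235 [ 0.52  -0.126  0.043] [44 42 40]
237 [ 0.526 -0.121  0.032] [106 111 111]
239 [ 0.529 -0.118  0.024] [153 168 172]
241 [ 0.525 -0.121  0.022] [232 242 244]
243 [ 0.519 -0.128  0.024] [234 243 245]
245 [ 0.514 -0.133  0.023] [232 242 244]
247 [ 0.511 -0.137  0.022] [233 242 245]
```

View pics/s4.png

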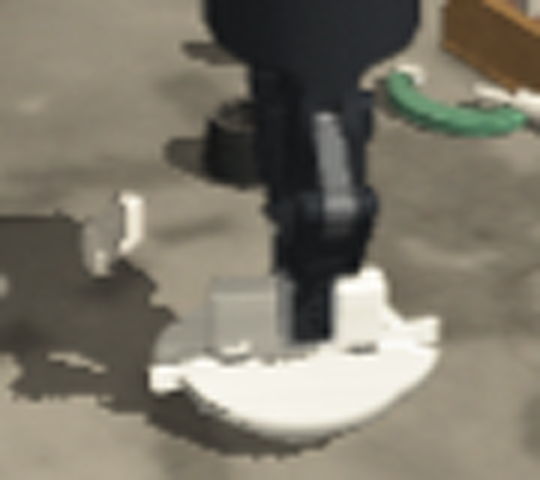

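Request:
step_arm --commands '[{"fingers":1.0,"dx":0.0,"dy":0.0,"dz":-0.02,"roll":0.0},{"fingers":1.0,"dx":0.0,"dy":0.0,"dz":-0.05,"roll":0.0},{"fingers":1.0,"dx":0.0,"dy":0.0,"dz":-0.09,"roll":0.0},{"fingers":1.0,"dx":0.01,"dy":0.015,"dz":-0.12,"roll":-5.0},{"fingers":1.0,"dx":0.03,"dy":0.043,"dz":-0.13,"roll":-10.0},{"fingers":1.0,"dx":0.055,"dy":0.079,"dz":-0.13,"roll":-15.0},{"fingers":1.0,"dx":0.08,"dy":0.115,"dz":-0.13,"roll":-20.0},{"fingers":1.0,"dx":0.105,"dy":0.151,"dz":-0.13,"roll":-25.0}]'

```text
time: 8.3
tool_pos: [0.5315, 0.074, 0.1227]
tcp_rot: [-0.241, -3.131, -0.001]
wrist_force: [0.9, 0.6, -3.7]
width: 0.144
grip_force: 78.3
```

```bash
python3 -c "
from h import *
plan(.5297,.2398,.195+np.pi)"
```

```text
pos [0.5315 0.074  0.1227] yaw 2.988 q [ 9.100e-02  5.900e-02  1.974e+00  1.000e-03  1.110e+00 -1.326e+00] F [ 0.9  0.6 -3.7] T [ 0.04 -0.    0.01] t 8.3 w 0.1436476866972973 -> dx,dy [0.0271 0.1636] roll -19.97 tilt -0.9999989538631635
```

Request:
step_arm --commands '[{"fingers":1.0,"dx":0.007,"dy":0.041,"dz":0.0,"roll":-5.0},{"fingers":1.0,"dx":0.014,"dy":0.082,"dz":0.0,"roll":-10.0},{"fingers":1.0,"dx":0.021,"dy":0.123,"dz":0.0,"roll":-15.0},{"fingers":1.0,"dx":0.025,"dy":0.15,"dz":0.0,"roll":-18.0},{"fingers":1.0,"dx":0.027,"dy":0.163,"dz":0.0,"roll":-20.0},{"fingers":1.0,"dx":0.027,"dy":0.163,"dz":0.0,"roll":-20.0},{"fingers":1.0,"dx":0.027,"dy":0.163,"dz":0.0,"roll":-20.0}]'

```text
time: 9.18
tool_pos: [0.5309, 0.2365, 0.1232]
tcp_rot: [0.301, -3.126, 0.001]
wrist_force: [0.2, -0.4, -3.9]
width: 0.147
grip_force: 78.4
```

```bash
python3 -c "
from h import *
plan(.5297,.2398,.195+np.pi)
q,e=read_camera('top');p,d=read_camera('scene')
cv2.imwrite('pics/t5.png',q);cv2.imwrite('pics/s5.png',p);np.save('pics/s5.npy',d);np.save('pics/t5.npy',e)
print(proj('scene',[.53,.24,.06]),proj('scene',[.53,.24,.15]),proj('top',[.53,.24,.06]),proj('top',[.53,.24,.2]))
cv2.imwrite('pics/m5.png',np.hstack([cv2.resize(p[130:220,150:240],(400,400),interpolation=2),cv2.resize(q[155:245,125:215],(400,400),interpolation=2)]))"
```

```text
pos [0.5309 0.2365 0.1232] yaw -2.95 q [ 0.377  0.142  1.882 -0.     1.119 -1.386] F [ 0.2 -0.4 -3.9] T [ 0.   -0.07 -0.03] t 9.175 w 0.14739022993565346 -> dx,dy [0.0005 0.0034] roll -0.18 tilt -0.9999994098138756
[193.86914315 170.71559459] [190.62850513 140.79536505] [171.72283073 202.14627871] [160.38793801 199.97149053]
```

View pics/m5.png

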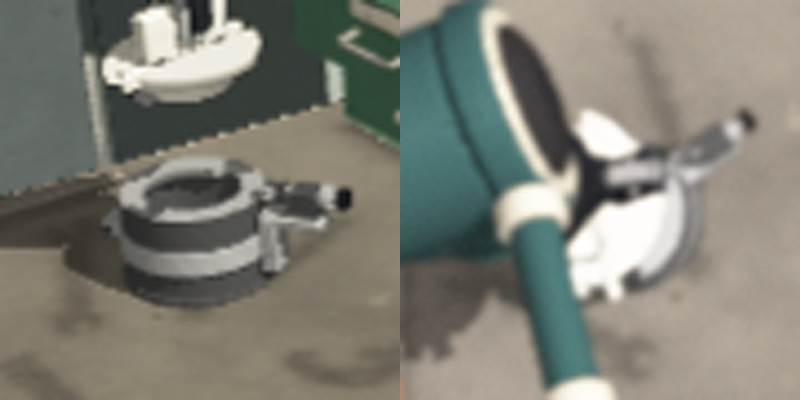

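```bash
python3 - <<'E'
from h import *
p=cv2.imread('pics/s5.png');d=np.load('pics/s5.npy');C=cloud('scene',d);g=cv2.cvtColor(p,cv2.COLOR_BGR2GRAY)
q=cv2.imread('pics/t5.png');e=np.load('pics/t5.npy');T=cloud('top',e);gt=cv2.cvtColor(q,cv2.COLOR_BGR2GRAY)
k=big(box(165,125,60,40)&(g>150)&(C[...,2]>.09)&(C[...,0]<.75)&(C[...,0]>.4))
print(k.sum(),np.percentile(C[k],[2,50,98],axis=0).round(3))
z=C[k][:,2];print(np.histogram(z,np.arange(.12,.20,.004)))
t=box(150,170,45,55)&(gt>190)&(T[...,2]>.13)&(T[...,2]<.175);print("top disc z",t.sum(),np.percentile(T[t][:,2],[5,25,50,75,95]).round(4))
zt=np.median(T[t][:,2])
# outer edge in top: points furthest from tool among disc pixels, right edge (small y)
v,u=np.nonzero(t&(abs(T[...,2]-zt)<.005));P=ray('top',np.c_[u,v],zt)
h=cv2.convexHull((P*1e4).astype(np.float32))[:,0]/1e4
print(h.round(4).tolist())
# lower silhouette of disc in scene
vs,us=np.nonzero(k)
low=[(c,vs[us==c].max()) for c in range(us.min(),us.max()+1)]
print(low)
E
```

```text
393 [[0.477 0.192 0.146]
 [0.515 0.224 0.152]
 [0.572 0.248 0.182]]
(array([  0,   0,   0,   0,   0,   1,  29, 127, 121,  19,  18,  14,  15,
        14,  16,  19,   0,   0,   0,   0]), array([0.12 , 0.124, 0.128, 0.132, 0.136, 0.14 , 0.144, 0.148, 0.152,
       0.156, 0.16 , 0.164, 0.168, 0.172, 0.176, 0.18 , 0.184, 0.188,
       0.192, 0.196, 0.2  ]))
top disc z 323 [0.1502 0.1525 0.1538 0.1553 0.1582]
[[0.5827000141143799, 0.23520000278949738], [0.5825999975204468, 0.23770000040531158], [0.574999988079071, 0.23999999463558197], [0.49410000443458557, 0.2425999939441681], [0.48410001397132874, 0.23980000615119934], [0.48159998655319214, 0.23720000684261322], [0.47929999232292175, 0.21960000693798065], [0.47940000891685486, 0.21709999442100525], [0.5073000192642212, 0.20029999315738678], [0.5123999714851379, 0.19789999723434448], [0.5174000263214111, 0.19550000131130219], [0.5300999879837036, 0.19329999387264252], [0.5351999998092651, 0.19349999725818634], [0.5652999877929688, 0.2093999981880188], [0.567799985408783, 0.21199999749660492], [0.5777999758720398, 0.2249000072479248]]
[(173, np.int64(146)), (174, np.int64(148)), (175, np.int64(148)), (176, np.int64(148)), (177, np.int64(148)), (178, np.int64(150)), (179, np.int64(150)), (180, np.int64(149)), (181, np.int64(149)), (182, np.int64(148)), (183, np.int64(148)), (184, np.int64(149)), (185, np.int64(149)), (186, np.int64(149)), (187, np.int64(149)), (188, np.int64(149)), (189, np.int64(149)), (190, np.int64(149)), (191, np.int64(149)), (192, np.int64(148)), (193, np.int64(148)), (194, np.int64(148)), (195, np.int64(148)), (196, np.int64(148)), (197, np.int64(148)), (198, np.int64(147)), (199, np.int64(147)), (200, np.int64(147)), (201, np.int64(146)), (202, np.int64(146)), (203, np.int64(145)), (204, np.int64(145)), (205, np.int64(144)), (206, np.int64(144)), (207, np.int64(142))]
```

```bash
python3 - <<'E'
from h import *
P=np.array([[.5073,.2003],[.5124,.1979],[.5174,.1955],[.5301,.1933],[.5352,.1935],[.5653,.2094],[.5678,.212]])
for r in(.0425,.0432,.044):
    print(r,least_squares(lambda c:np.hypot(*(P-c).T)-r,[.53,.237]).x.round(4))
# same treatment for free arcs of scene lower edge: disc bottom plane z=.1455, columns 188..204
p=cv2.imread('pics/s5.png');d=np.load('pics/s5.npy');C=cloud('scene',d);g=cv2.cvtColor(p,cv2.COLOR_BGR2GRAY)
k=big(box(165,125,60,40)&(g>150)&(C[...,2]>.09)&(C[...,0]<.75)&(C[...,0]>.4))
# disc top points via scene: bar side face direction
b=k&(C[...,2]>.16);print("bar pts",b.sum());B=C[b];e=np.linalg.svd(B[:,:2]-B[:,:2].mean(0))[2][0];print(np.arctan2(*e[::-1]),np.percentile((B[:,:2]-B[:,:2].mean(0))@e,[0,100]),B.mean(0))
# pot again in this top image, free arc near -y side
E
```

```text
0.0425 [0.5319 0.2355]
0.0432 [0.5317 0.2364]
0.044 [0.5315 0.2373]
bar pts 96
-2.9713683507269 [-0.04088702  0.02342195] [0.51739096 0.2282352  0.17228992]
```

Request:
step_arm --commands '[{"fingers":1.0,"dx":0.001,"dy":0.0034,"dz":0.01,"roll":-0.2},{"fingers":1.0,"dx":0.001,"dy":0.0034,"dz":0.03,"roll":-0.2},{"fingers":1.0,"dx":0.001,"dy":0.0034,"dz":0.05,"roll":-0.2},{"fingers":1.0,"dx":0.001,"dy":0.0034,"dz":0.063,"roll":-0.2},{"fingers":1.0,"dx":0.001,"dy":0.0034,"dz":0.063,"roll":-0.2},{"fingers":1.0,"dx":0.001,"dy":0.0034,"dz":0.063,"roll":-0.2},{"fingers":1.0,"dx":0.001,"dy":0.0034,"dz":0.063,"roll":-0.2}]'

```text
time: 10.15
tool_pos: [0.5304, 0.2411, 0.0616]
tcp_rot: [-0.308, 3.125, 0.001]
wrist_force: [-0.4, -0.7, -2.9]
width: 0.145
grip_force: 78.4
```

```bash
python3 -c "
from h import *
plan(.5297,.2398,.195+np.pi)
p,d=read_camera('scene')
cv2.imwrite('pics/s6.png',cv2.resize(p[140:215,155:245],None,fx=7,fy=7,interpolation=2))"
```

```text
pos [0.5304 0.2411 0.0616] yaw -2.945 q [ 0.384  0.205  1.932 -0.     1.002 -1.383] F [-0.4 -0.7 -2.9] T [ 0.02 -0.02 -0.  ] t 10.15 w 0.14539655499042964 -> dx,dy [ 0.0009 -0.0012] roll 0.09 tilt -0.9999980219465301
```

View pics/s6.png

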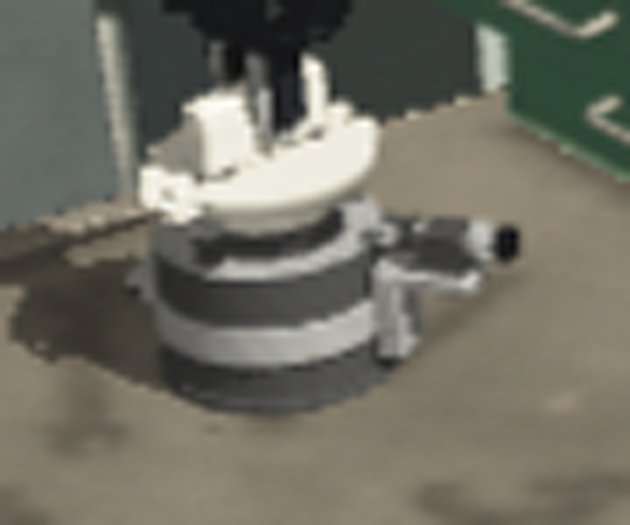

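Request:
step_arm --commands '[{"fingers":1.0,"dx":0.001,"dy":-0.001,"dz":0.003,"roll":0.0},{"fingers":1.0,"dx":0.001,"dy":-0.001,"dz":0.006,"roll":0.0},{"fingers":1.0,"dx":0.001,"dy":-0.001,"dz":0.009,"roll":0.0},{"fingers":1.0,"dx":0.001,"dy":-0.001,"dz":0.012,"roll":0.0},{"fingers":1.0,"dx":0.001,"dy":-0.001,"dz":0.012,"roll":0.0}]'

```text
time: 10.82
tool_pos: [0.5283, 0.2394, 0.0481]
tcp_rot: [0.308, -3.126, 0.0]
wrist_force: [0.3, -0.3, -3.2]
width: 0.146
grip_force: 78.4
```

```bash
python3 -c "
from h import *
plan(.5297,.2398,.195+np.pi)"
```

```text
pos [0.5283 0.2394 0.0481] yaw -2.945 q [ 0.383  0.218  1.945  0.     0.98  -1.385] F [ 0.3 -0.3 -3.2] T [-0.03 -0.    0.03] t 10.825 w 0.14594101672602644 -> dx,dy [-0.0015  0.0001] roll 0.08 tilt -0.9999995584991892
```

Request:
step_arm --commands '[{"fingers":1.0,"dx":0.0,"dy":0.0,"dz":0.004,"roll":0.0},{"fingers":1.0,"dx":0.0,"dy":0.0,"dz":0.007,"roll":0.0},{"fingers":1.0,"dx":0.0,"dy":0.0,"dz":0.0095,"roll":0.0},{"fingers":1.0,"dx":0.0,"dy":0.0,"dz":0.0095,"roll":0.0}]'

```text
time: 11.32
tool_pos: [0.5284, 0.2394, 0.0387]
tcp_rot: [0.308, -3.126, 0.0]
wrist_force: [0.6, 0.5, -3.7]
width: 0.139
grip_force: 78.4
```

```bash
python3 -c "
from h import *
plan(.5297,.2398,.195+np.pi)"
```

```text
pos [0.5284 0.2394 0.0387] yaw -2.945 q [ 0.383  0.229  1.951  0.     0.962 -1.385] F [ 0.6  0.5 -3.7] T [-0.02 -0.    0.01] t 11.325 w 0.13942302694282704 -> dx,dy [-0.0013  0.0001] roll 0.09 tilt -0.9999997741951555
```

Request:
step_arm --commands '[{"fingers":1.0,"dx":0.0,"dy":0.0,"dz":0.001,"roll":0.0},{"fingers":1.0,"dx":0.0,"dy":0.0,"dz":0.002,"roll":0.0},{"fingers":1.0,"dx":0.0,"dy":0.0,"dz":0.002,"roll":0.0}]'

```text
time: 11.7
tool_pos: [0.5289, 0.2396, 0.0377]
tcp_rot: [-0.308, 3.126, 0.0]
wrist_force: [-1.3, -1.8, 1.8]
width: 0.144
grip_force: 78.9
```

```bash
python3 -c "
from h import *
plan(.5297,.2398,.195+np.pi)"
```

```text
pos [0.5289 0.2396 0.0377] yaw -2.945 q [ 0.382  0.231  1.951 -0.     0.959 -1.385] F [-1.3 -1.8  1.8] T [-0.05  0.32  0.04] t 11.7 w 0.14436911663023946 -> dx,dy [-0.0008  0.    ] roll 0.09 tilt -0.9999999103998451
```

Request:
step_arm --commands '[{"fingers":1.0,"dx":0.0,"dy":0.0,"dz":0.0,"roll":3.0},{"fingers":1.0,"dx":0.0,"dy":0.0,"dz":0.0,"roll":7.0},{"fingers":1.0,"dx":0.0,"dy":0.0,"dz":0.0,"roll":11.0},{"fingers":1.0,"dx":0.0,"dy":0.0,"dz":0.0,"roll":15.0},{"fingers":1.0,"dx":0.0,"dy":0.0,"dz":0.0,"roll":19.0},{"fingers":1.0,"dx":0.0,"dy":0.0,"dz":0.0,"roll":20.0},{"fingers":1.0,"dx":0.0,"dy":0.0,"dz":0.0,"roll":20.0}]'

```text
time: 12.58
tool_pos: [0.5288, 0.24, 0.0376]
tcp_rot: [0.238, 3.132, 0.001]
wrist_force: [-2.3, 1.1, 3.1]
width: 0.144
grip_force: 79.3
```

```bash
cat > k.py <<'E'
from h import *
plan(.5297,.2398,.195+np.pi)
s=read_state();F=s['wrist_force'][:2];print("inward",F@[-.557,.83],"tang",F@[.83,.557])
U=[]
for i in range(4):
    p,d=read_camera('scene');f=cv2.cvtColor(p,cv2.COLOR_BGR2GRAY)[168:184,218:234].astype(float)
    w=np.clip(90-f,0,60);v,u=np.mgrid[168:184,218:234];U.append([(u*w).sum()/w.sum(),(v*w).sum()/w.sum(),w.sum()/60])
    print(F:=read_state()['wrist_force'][:2]@[-.557,.83],end=' ')
print("knob",np.mean(U,0).round(3))
E
python3 k.py; python3 - <<'E'
from h import *
for f in ('scene0','s5'):
    p=cv2.imread(f'pics/{f}.png');f=cv2.cvtColor(p,cv2.COLOR_BGR2GRAY)[168:184,218:234].astype(float)
    w=np.clip(90-f,0,60);v,u=np.mgrid[168:184,218:234];print((u*w).sum()/w.sum(),(v*w).sum()/w.sum(),w.sum()/60)
c=np.array([.5297,.2398])
for r in(.10,.104,.108):print(proj('scene',[*(c+r*np.array([.557,-.83])),.064]))
print(f.astype(int))
E
```

```text
pos [0.5288 0.24   0.0376] yaw 2.99 q [ 3.830e-01  2.310e-01  1.951e+00  1.000e-03  9.590e-01 -1.036e+00] F [-2.3  1.1  3.1] T [ 0.4   0.43 -0.04] t 12.575 w 0.14444022666612163 -> dx,dy [-0.0009 -0.0001] roll -19.88 tilt -0.9999995981065362
inward 2.209196131813013 tang -1.2362182621765962
3.429146541868776 2.8267311422492805 3.102181943162432 4.139470295386708 knob [223.666 175.042  21.771]
223.65091463414635 175.0327743902439 21.866666666666667
223.67538461538462 175.04461538461538 21.666666666666668
[227.06907211 173.59253205]
[228.43711126 173.76038067]
[229.80770182 173.92854234]
[[140 140 141 140 140 140 139 139 139 138 137 137 137 135 135 136]
 [139 140 140 141 140 140 140 140 138 137 137 137 137 136 134 134]
 [130 132 134 136 140 143 142 140 139 137 137 137 136 134 134 135]
 [ 88  93  92  99 145 162 158 146 134 131 131 134 135 135 135 136]
 [ 82  82  83  86 165 194 181 147  94  70  87 122 136 136 135 137]
 [ 79  80  83 119 173 188 186 120  39  27  26 105 135 135 134 132]
 [ 58  66  81 115 156 181 177 108  32  29  26 104 132 132 132 132]
 [ 59  59  62  97 133 159 138  76  28  23  26 102 129 129 130 131]
 [ 58  58  61  70  96 145 164 108  37  30  53 106 126 128 129 128]
 [ 58  58  60  52  63  95 118 108  82  74 108 125 126 125 127 129]
 [ 72  69  63  80 106  99 113 118 115 114 116 119 121 122 124 128]
 [127 121 106 140 189 144  96 106 106 106 108 114 119 122 125 127]
 [155 162 170 205 188 126 103 104 104 105 110 115 120 123 124 125]
 [126 124 127 145 144 117 102 103 106 112 116 119 123 125 126 127]
 [108 102 102 109 104 100 102 107 114 119 122 122 123 125 124 125]
 [111 106 104 101  99 101 106 113 118 122 123 125 124 125 127 128]]
```

```bash
cat > k.py <<'E'
from h import *
def edge(p):
    f=cv2.cvtColor(p,cv2.COLOR_BGR2GRAY).astype(float)
    r=f[173:176,226:235];bg=f[173:176,233:236].mean(1,keepdims=True);return ((bg-r)/(bg-26)).sum(1).mean()+225.5
if __name__=="__main__":
    e0=np.mean([edge(cv2.imread(f'pics/{f}.png')) for f in('scene0','s5')])
    plan(.5297,.2398,.195+np.pi);s=read_state()
    I=[];E=[]
    for i in range(4):
        E.append(edge(read_camera('scene')[0]));I.append(read_state()['wrist_force'][:2]@[-.557,.83])
    print("turned",(3.338-yaw(s)%(2*np.pi)).round(3),"inward N",np.mean(I).round(2),"edges",np.round(E,2),"travel mm",((np.mean(E)-e0)/.3427).round(2))
E
python3 k.py
```

```text
pos [0.5288 0.24   0.0376] yaw 2.989 q [ 3.830e-01  2.310e-01  1.951e+00  1.000e-03  9.590e-01 -1.036e+00] F [-3.8  2.4  5.1] T [0.49 0.63 0.09] t 12.775 w 0.14377661076314238 -> dx,dy [-0.0009 -0.0001] roll -19.9 tilt -0.9999996174692389
turned 0.349 inward N 4.36 edges [228.7  228.69 228.71 228.67] travel mm -0.03
```

Request:
step_arm --commands '[{"fingers":1.0,"dx":0.0,"dy":0.0,"dz":0.0,"roll":3.0},{"fingers":1.0,"dx":0.0,"dy":0.0,"dz":0.0,"roll":6.0},{"fingers":1.0,"dx":0.0,"dy":0.0,"dz":0.0,"roll":9.0},{"fingers":1.0,"dx":0.0,"dy":0.0,"dz":0.0,"roll":12.0},{"fingers":1.0,"dx":0.0,"dy":0.0,"dz":0.0,"roll":12.0}]'

```text
time: 13.6
tool_pos: [0.5295, 0.2395, 0.0376]
tcp_rot: [0.564, 3.089, 0.001]
wrist_force: [-1.2, 0.1, 4.4]
width: 0.144
grip_force: 79.6
```

```bash
python3 k.py
```

```text
pos [0.5295 0.2395 0.0376] yaw 2.78 q [ 3.820e-01  2.310e-01  1.951e+00 -1.000e-03  9.580e-01 -8.270e-01] F [-1.2  0.1  4.4] T [ 0.14  0.31 -0.13] t 13.6 w 0.14389747908900422 -> dx,dy [-0.0001  0.0004] roll -31.88 tilt -0.9999989376958706
turned 0.558 inward N 1.04 edges [228.71 228.71 228.7  228.71] travel mm 0.01
```

Request:
step_arm --commands '[{"fingers":1.0,"dx":0.0,"dy":0.0,"dz":0.0,"roll":2.0},{"fingers":1.0,"dx":0.0,"dy":0.0,"dz":0.0,"roll":4.0},{"fingers":1.0,"dx":0.0,"dy":0.0,"dz":0.0,"roll":6.0},{"fingers":1.0,"dx":0.0,"dy":0.0,"dz":0.0,"roll":6.0},{"fingers":1.0,"dx":0.0,"dy":0.0,"dz":0.0,"roll":6.0}]'

```text
time: 14.42
tool_pos: [0.5296, 0.2396, 0.0376]
tcp_rot: [0.725, 3.055, 0.001]
wrist_force: [-1.0, 0.4, 4.9]
width: 0.144
grip_force: 79.6
```

```bash
python3 k.py
```

```text
pos [0.5296 0.2396 0.0376] yaw 2.676 q [ 0.382  0.231  1.951 -0.     0.958 -0.723] F [-1.   0.4  4.9] T [ 0.24  0.21 -0.02] t 14.425 w 0.14383361276893028 -> dx,dy [-0.      0.0002] roll -37.85 tilt -0.999998663036344
turned 0.662 inward N 1.03 edges [228.7  228.69 228.69 228.7 ] travel mm -0.02
```

```bash
python3 - <<'E'
from h import *
c=np.array([.5297,.2398])
for px in([227,174],[223,174.5]):
    k=ray('scene',[px],.064)[0]-c;print(np.hypot(*k),np.arctan2(k[1],k[0]))
q,e=read_camera('top');p,d=read_camera('scene')
g=cv2.cvtColor(q,cv2.COLOR_BGR2GRAY);print(g[176:190,192:212])
C=cloud('scene',d);k=box(165,140,60,40)&(C[...,2]>.062)&(C[...,2]<.075)&(cv2.cvtColor(p,cv2.COLOR_BGR2GRAY)>180)
P=C[k][:,:2]-c;r=np.hypot(*P.T);a=np.arctan2(P[:,1],P[:,0])
for b in np.arange(-3.1,0.2,.2):
    j=abs(a-b)<.1
    if j.any():print(round(b,2),j.sum(),r[j].max().round(4))
E
```

```text
0.1006605831584745 -1.0035215765992953
0.0914223264352219 -1.0681801030089242
[[157 158 158 159 160 159 159 158 161 161 163 161 161 161 162 160 159 163
  160 161]
 [156 158 157 157 157 157 158 158 160 160 162 162 160 160 159 160 159 161
  158 161]
 [158 156 156 155 156 154 156 157 158 152 148 153 158 159 160 160 161 158
  159 161]
 [156 155 155 157 154 154 157 156 148 131 120 133 150 158 158 160 160 159
  159 161]
 [158 157 155 155 154 154 156 153 136 103  82 101 132 152 160 160 161 162
  159 163]
 [158 158 155 153 149 151 158 156 138 104  67  72 104 138 154 157 159 159
  161 165]
 [157 153 145 138 135 147 171 180 171 137  89  57  83 128 153 157 159 160
  161 165]
 [151 140 129 119 119 143 183 209 205 170 112  72  91 130 153 160 160 160
  159 164]
 [137 123 112 109 107 132 179 213 214 183 133 106 118 142 152 157 160 161
  161 162]
 [121 113 107 105 105 119 155 190 199 180 152 139 145 153 158 157 160 159
  161 159]
 [111 106 105 107 106 110 126 155 171 169 157 151 154 155 157 158 160 160
  158 158]
 [112 106 108 107 108 109 111 130 155 162 157 153 155 156 157 158 158 157
  157 156]
 [128 113 105 106 106 108 113 135 160 162 155 151 154 156 156 157 156 156
  154 153]
 [134 110 104 104 111 123 137 150 158 158 153 152 152 155 157 157 157 154
  153 152]]
-3.1 9 0.0478
-2.9 11 0.048
-2.7 15 0.0477
-2.5 15 0.0473
-2.3 18 0.0472
-2.1 16 0.0485
-1.9 14 0.0456
-1.7 16 0.0429
-1.5 11 0.043
-1.3 14 0.042
-1.1 18 0.0913
-0.9 16 0.0911
-0.7 12 0.0464
-0.5 5 0.0405
-0.3 12 0.0503
-0.1 3 0.0377
0.1 1 0.0348
```

Request:
step_arm --commands '[{"fingers":1.0,"dx":0.0,"dy":0.0,"dz":0.0,"roll":1.0},{"fingers":1.0,"dx":0.0,"dy":0.0,"dz":0.0,"roll":2.0},{"fingers":1.0,"dx":0.0,"dy":0.0,"dz":0.0,"roll":3.0},{"fingers":1.0,"dx":0.0,"dy":0.0,"dz":0.0,"roll":3.0}]'

```text
time: 15.22
tool_pos: [0.5296, 0.2402, 0.0376]
tcp_rot: [0.806, 3.035, 0.002]
wrist_force: [-1.3, 2.1, 4.5]
width: 0.142
grip_force: 79.6
```

```bash
python3 k.py
```

```text
pos [0.5296 0.2402 0.0376] yaw 2.622 q [ 0.383  0.231  1.951  0.     0.957 -0.669] F [-1.3  2.1  4.5] T [0.54 0.03 0.16] t 15.225 w 0.14209788123660705 -> dx,dy [-0.0003 -0.0003] roll -40.92 tilt -0.9999975381964311
turned 0.716 inward N 2.22 edges [228.69 228.7  228.69 228.69] travel mm -0.03
```

Request:
step_arm --commands '[{"fingers":1.0,"dx":0.0,"dy":0.0,"dz":0.0,"roll":1.0},{"fingers":1.0,"dx":0.0,"dy":0.0,"dz":0.0,"roll":2.0},{"fingers":1.0,"dx":0.0,"dy":0.0,"dz":0.0,"roll":3.0},{"fingers":1.0,"dx":0.0,"dy":0.0,"dz":0.0,"roll":3.0}]'

```text
time: 15.92
tool_pos: [0.5294, 0.2405, 0.0376]
tcp_rot: [0.886, 3.013, 0.003]
wrist_force: [-0.6, 3.7, 5.6]
width: 0.146
grip_force: 79.7
```

```bash
python3 k.py
```

```text
pos [0.5294 0.2405 0.0376] yaw 2.57 q [ 3.830e-01  2.310e-01  1.951e+00  1.000e-03  9.570e-01 -6.160e-01] F [-0.6  3.7  5.6] T [0.81 0.06 0.17] t 15.925 w 0.14574888989532872 -> dx,dy [-0.0006 -0.0004] roll -43.95 tilt -0.9999974638110277
turned 0.768 inward N 3.12 edges [228.81 228.8  228.8  228.82] travel mm 0.3
```

Request:
step_arm --commands '[{"fingers":1.0,"dx":0.0,"dy":0.0,"dz":0.0,"roll":1.5},{"fingers":1.0,"dx":0.0,"dy":0.0,"dz":0.0,"roll":3.0},{"fingers":1.0,"dx":0.0,"dy":0.0,"dz":0.0,"roll":4.5},{"fingers":1.0,"dx":0.0,"dy":0.0,"dz":0.0,"roll":6.0},{"fingers":1.0,"dx":0.0,"dy":0.0,"dz":0.0,"roll":6.0}]'

```text
time: 16.75
tool_pos: [0.5286, 0.2404, 0.0376]
tcp_rot: [-1.042, -2.963, -0.002]
wrist_force: [-2.9, 4.6, 7.0]
width: 0.141
grip_force: 80.0
```

```bash
python3 k.py
```

```text
pos [0.5286 0.2404 0.0376] yaw 2.465 q [ 3.830e-01  2.310e-01  1.951e+00  1.000e-03  9.590e-01 -5.120e-01] F [-2.9  4.6  7. ] T [0.67 0.31 0.27] t 16.75 w 0.14095881181696254 -> dx,dy [-0.0012  0.0002] roll -49.92 tilt -0.9999993831478725
turned 0.873 inward N 4.8 edges [229.13 229.12 229.12 229.12] travel mm 1.23
```

Request:
step_arm --commands '[{"fingers":1.0,"dx":0.0,"dy":0.0,"dz":0.0,"roll":1.5},{"fingers":1.0,"dx":0.0,"dy":0.0,"dz":0.0,"roll":3.0},{"fingers":1.0,"dx":0.0,"dy":0.0,"dz":0.0,"roll":4.5},{"fingers":1.0,"dx":0.0,"dy":0.0,"dz":0.0,"roll":5.0},{"fingers":1.0,"dx":0.0,"dy":0.0,"dz":0.0,"roll":5.0}]'

```text
time: 17.58
tool_pos: [0.5282, 0.2402, 0.0376]
tcp_rot: [-1.169, -2.915, -0.0]
wrist_force: [-4.7, 3.3, 8.9]
width: 0.149
grip_force: 80.3
```

```bash
python3 k.py
```

```text
pos [0.5282 0.2402 0.0376] yaw 2.379 q [ 3.830e-01  2.310e-01  1.952e+00  1.000e-03  9.600e-01 -4.250e-01] F [-4.7  3.3  8.9] T [0.64 0.51 0.58] t 17.575 w 0.1488058701713437 -> dx,dy [-0.0014  0.0008] roll -54.87 tilt -0.9999996515928552
turned 0.959 inward N 4.64 edges [229.09 229.09 229.09 229.07] travel mm 1.11
```

```bash
python3 - <<'E'
from h import *
p,d=read_camera('scene');cv2.imwrite('pics/s7.png',p);q,e=read_camera('top');cv2.imwrite('pics/t7.png',q)
g=cv2.cvtColor(p,cv2.COLOR_BGR2GRAY);g0=cv2.cvtColor(cv2.imread('pics/s5.png'),cv2.COLOR_BGR2GRAY)
print(g[170:180,216:233]);print(g0[170:180,216:233])
C=cloud('scene',d)
def bar(C,p,z0):
    g=cv2.cvtColor(p,cv2.COLOR_BGR2GRAY)
    k=big(box(165,110,60,75)&(g>140)&(C[...,2]>z0+.03)&(C[...,2]<z0+.05)&(C[...,0]<.7)&(C[...,0]>.4))
    B=C[k][:,:2];ee=np.linalg.svd(B-B.mean(0))[2];t=(B-B.mean(0))@ee.T;print(k.sum(),np.arctan2(ee[0,1],ee[0,0])%np.pi,t.min(0),t.max(0),B.mean(0))
bar(C,p,.044);bar(cloud('scene',np.load('pics/s5.npy')),cv2.imread('pics/s5.png'),.1295)
gt=cv2.cvtColor(q,cv2.COLOR_BGR2GRAY);print(gt[178:186,198:208])
E
```

```text
[[128 130 131 132 133 134 140 142 142 140 140 138 137 137 135 135 134]
 [ 84  83  88  92  92  99 144 162 157 145 138 133 128 130 133 134 134]
 [ 80  81  82  82  82  86 165 194 182 156 133  92  68  84 122 135 135]
 [ 81  79  80  79  83 118 172 189 186 179 113  34  27  25 106 134 133]
 [ 56  57  59  66  81 115 156 181 177 172 109  31  28  26 104 131 133]
 [ 57  59  58  58  62  97 133 159 133 106  63  22  25  26 102 129 130]
 [ 56  57  58  58  60  70  96 144 122 105  78  37  31  49 104 128 129]
 [ 59  59  58  59  60  52  63  95 116 122 104  81  76  92 117 125 126]
 [ 87  80  72  69  63  80 105  99 103 113 113 114 116 119 121 122 125]
 [158 144 127 121 106 141 190 144  96 105 105 105 108 113 119 122 124]]
[[133 131 130 132 134 136 140 143 142 140 139 137 137 137 136 134 134]
 [107  83  88  93  92  99 145 162 158 146 134 131 131 134 135 135 135]
 [ 90  81  82  82  83  86 165 194 181 147  94  70  87 122 136 136 135]
 [ 81  79  79  80  83 119 173 188 186 120  39  27  26 105 135 135 134]
 [ 56  57  58  66  81 115 156 181 177 108  32  29  26 104 132 132 132]
 [ 57  58  59  59  62  97 133 159 
[... 159 characters left out ...]
08 125 126 125 127]
 [ 88  80  72  69  63  80 106  99 113 118 115 114 116 119 121 122 124]
 [158 145 127 121 106 140 189 144  96 106 106 106 108 114 119 122 125]]
55 2.6323244174692237 [-0.01131727 -0.00703989] [0.01822557 0.00573917] [0.53618789 0.22237036]
65 0.09058048990117351 [-0.01411662 -0.00358592] [0.01199636 0.00599458] [0.50620339 0.22583289]
[[156 158 156 150 145 139 145 155 159 161]
 [155 157 152 135 111 102 118 143 156 160]
 [155 156 150 123  85  62  84 124 150 159]
 [159 161 157 140 101  59  60 103 138 155]
 [171 182 188 181 148  92  70  95 135 153]
 [183 207 214 204 171 126 104 117 143 156]
 [181 214 218 199 170 146 136 144 151 158]
 [156 190 200 187 164 155 151 154 158 159]]
```

```bash
cat > k2.py <<'E'
from h import *
G=lambda p:cv2.cvtColor(p,cv2.COLOR_BGR2GRAY).astype(float)
def sc(p):
    f=G(p);r=f[173:176,228:236];bg=f[173:176,234:237].mean(1,keepdims=True);return 227.5+((bg-r)/(bg-26)).sum(1).mean()
def tp(p):
    w=np.clip(125-G(p)[174:186,199:212],0,None);v,u=np.mgrid[174:186,199:212];return np.array([(u*w).sum(),(v*w).sum()])/w.sum()
s0=sc(cv2.imread('pics/s5.png'));t0=tp(cv2.imread('pics/t0.png' if 0 else 'pics/top0.png'))
c=np.array([.5297,.2398]);n=np.array([.545,-.838])
a,b=proj('top',[*(c+.102*n),.064]),proj('top',[*(c+.106*n),.064]);gt=(b-a)/4
if __name__=="__main__":
    plan(.5297,.2398,.195+np.pi);s=read_state();p=read_camera('scene')[0];q=read_camera('top')[0]
    print("turned",(3.338-yaw(s)%(2*np.pi)).round(3),"scene mm",((sc(p)-s0)/.3427).round(2),"top mm",((tp(q)-t0)@gt/(gt@gt)).round(2),(tp(q)-t0).round(2),gt.round(3))
E
python3 k2.py
```

```text
pos [0.5282 0.2402 0.0376] yaw 2.379 q [ 3.830e-01  2.310e-01  1.952e+00  1.000e-03  9.600e-01 -4.250e-01] F [-4.3  3.9  8.6] T [0.63 0.49 0.6 ] t 17.875 w 0.14497516752506692 -> dx,dy [-0.0014  0.0008] roll -54.87 tilt -0.9999996311522997
turned 0.959 scene mm 2.91 top mm 2.73 [ 0.71 -0.74] [ 0.309 -0.192]
```

Request:
step_arm --commands '[{"fingers":1.0,"dx":0.0,"dy":0.0,"dz":0.0,"roll":1.0},{"fingers":1.0,"dx":0.0,"dy":0.0,"dz":0.0,"roll":2.0},{"fingers":1.0,"dx":0.0,"dy":0.0,"dz":0.0,"roll":3.0},{"fingers":1.0,"dx":0.0,"dy":0.0,"dz":0.0,"roll":3.5},{"fingers":1.0,"dx":0.0,"dy":0.0,"dz":0.0,"roll":3.5}]'

```text
time: 18.6
tool_pos: [0.5279, 0.24, 0.0376]
tcp_rot: [-1.257, -2.878, 0.0]
wrist_force: [-4.6, 2.8, 9.9]
width: 0.14
grip_force: 80.4
```

```bash
python3 k2.py
```

```text
pos [0.5279 0.24   0.0376] yaw 2.318 q [ 3.830e-01  2.300e-01  1.952e+00  1.000e-03  9.600e-01 -3.640e-01] F [-4.6  2.8  9.9] T [0.54 0.58 0.49] t 18.6 w 0.1401847900957016 -> dx,dy [-0.0014  0.0012] roll -58.38 tilt -0.9999991932721066
turned 1.02 scene mm 3.82 top mm 3.83 [ 1.17 -0.77] [ 0.309 -0.192]
```

Request:
step_arm --commands '[{"fingers":1.0,"dx":0.0,"dy":0.0,"dz":0.0,"roll":0.0},{"fingers":1.0,"dx":0.0,"dy":0.0,"dz":0.0,"roll":0.0},{"fingers":1.0,"dx":0.0,"dy":0.0,"dz":0.0,"roll":0.0},{"fingers":1.0,"dx":0.0,"dy":0.0,"dz":0.0,"roll":0.0}]'

```text
time: 19.2
tool_pos: [0.5279, 0.24, 0.0376]
tcp_rot: [-1.258, -2.877, 0.0]
wrist_force: [-5.7, 3.9, 9.2]
width: 0.143
grip_force: 80.4
```

```bash
python3 k2.py && python3 -c "
from workcell import *
print(finish_job())"
```

```text
pos [0.5279 0.24   0.0376] yaw 2.318 q [ 3.830e-01  2.300e-01  1.952e+00  1.000e-03  9.600e-01 -3.640e-01] F [-5.7  3.9  9.2] T [0.52 0.64 0.48] t 19.2 w 0.1430439425984395 -> dx,dy [-0.0014  0.0012] roll -58.39 tilt -0.9999991152445741
turned 1.02 scene mm 3.82 top mm 3.84 [ 1.17 -0.76] [ 0.309 -0.192]
the job is handed in; nothing more can be done
None
```

The lid is seated on the pot and turned about 1.02 rad clockwise; both cameras put the plunger at about 3.8 mm, roughly half-way and short of the crest. It never clicked, and the arm is still gripping and holding the lid; the job was handed in at about 19 s.

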